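# Find the full buckle tin by feel

### The job

One of these three identical closed tins is full of belt buckles and clearly heavier than the other two: lift them to find out which. Stack the two lighter tins on the closed bamboo box, first one and then the other on top of it, each centred and square with the box, long side along long side; the lid is thin, so never rest the heavy tin on the box or on another tin. Then pick up the heavy tin and finish while still holding it level and still, well above the top of the stack; leave everything else, the bamboo box too, where it is.

Things in the scene. Friction and masses are not known exactly. Their poses are not given: they have to be found in the camera images.
- tin_a: closed rectangular steel tin with a hinged lid, 60 (its x) by 84 (its y) by 40 mm high; origin at the centre of its underside, z up. Looks exactly like the other two tins; its weight can only be felt. Of the three, two weigh nearly the same (within 0.06 kg of one another) and the third is at least 0.15 kg heavier; none is over 0.55 kg. Contents are packed and do not shift. Stands loose on the shelf (surface at z = 0)
- tin_b: closed rectangular steel tin with a hinged lid, 60 (its x) by 84 (its y) by 40 mm high; origin at the centre of its underside, z up. Looks exactly like the other two tins; its weight can only be felt. Of the three, two weigh nearly the same (within 0.06 kg of one another) and the third is at least 0.15 kg heavier; none is over 0.55 kg. Contents are packed and do not shift. Stands loose on the shelf (surface at z = 0)
- tin_c: closed rectangular steel tin with a hinged lid, 60 (its x) by 84 (its y) by 40 mm high; origin at the centre of its underside, z up. Looks exactly like the other two tins; its weight can only be felt. Of the three, two weigh nearly the same (within 0.06 kg of one another) and the third is at least 0.15 kg heavier; none is over 0.55 kg. Contents are packed and do not shift. Stands loose on the shelf (surface at z = 0)
- bamboo_box: closed bamboo box with flat lid and a small brass latch on its -x face, 76 (its x) by 110 (its y) by 46 mm high, 1.1 kg, loose on the shelf; origin at the centre of its underside, z up. The flat top, 46 mm above the origin, is where the stack goes; with two tins on it the stack is 126 mm high
- dish: small mint-green ceramic dish, 64 mm across, 22 mm high, loose; bystander. Origin at the centre of its underside
- ring_box: small glass ring box with brass edges, 44 by 44 by 35 mm high, loose; bystander. Origin at the centre of its underside
- lint_brush: stainless lint brush lying along its x, from 104 mm behind to 95 mm ahead of the origin, 34 mm wide, 18 mm high, loose; bystander. Origin on the shelf surface below it
- cologne: amber glass bottle, 48 mm across, 110 mm high, standing loose at the far side, bystander. Also fixed around the edge, out of the way: an open bamboo tilt-out bin (far left, 135 mm high), a low shoe box (far middle-left, 97 mm) and an acrylic rack of hair clips (far right, 95 mm). Origin at the centre of its underside
- glasses_case: black glasses case, 160 by 70 by 50 mm high, loose at the right side; bystander. Origin at the centre of its underside
Mind the look-alikes: they are no part of the job. Leave any red look-alike of the tin_c alone.

How it is judged:
By the outcome, as a careful person would: the job done as asked, in the order asked, and still so for the second after the job is handed in, while the arm keeps its last pose, push and grip.
It also fails if it takes over 72 s, if anything falls off the work surface, if the arm or the gripper's body presses on something with over 40 N, if the wrist force passes 120 N, or if a joint passes its speed limit or range.

### The arm

A 6-joint arm with a two-finger parallel gripper is mounted at the origin on the work surface. World frame = base frame: x ahead of the robot, y to its left, z up, the work surface at z = 0. Lengths are in m, angles in rad, forces in N, time in s.
With the tool pointing down it reaches from about 0.3 to 0.875 m from the base axis. Payload 6.4 kg.
Tool frame: the origin (TCP) lies at the very end of the fingers, on their centre line; the grasp point (between the pads) lies 19 mm behind it (ctrl.grip_point_offset is the z of the grasp point in the tool frame, in m); z points along the fingers, y is the direction in which the jaws open and shut (so a half turn about z gives the same grasp; the last joint's range is limited). The gripper opens to 85 mm and grips with 20 to 120 N. Pads are 22 mm wide; open, the fingers measure 114 mm over their backs; the gripper's body (76 mm by 85 mm) begins 54 mm behind the grasp point. The pads swing forward as they close: fully open they stand 13 mm farther back than shut.
Start: joints at [1.038, 0.181, 1.607, -0, 1.354, -0.206], TCP at [0.185, 0.545, 0.231] pointing down, gripper open.
Joint ranges: [-2.99, 2.99], [-0.89, 2.07], [0.3, 2.58], [-1.14, 4.28], [0, 2.63], [-3.12, 3.12]. Speed limits (rad/s): [2.57, 2.57, 3.01, 3.14, 3.14, 3.14].

### API

Orientations are given as a unit quaternion [w, x, y, z].
In Python, from bench import status, cams, ctrl gives the robot as it stands.
- The arm moves only by the shell command python3 -m handwheel 'ROWS'. ROWS is JSON, a list of rows, each an object with "grip": the finger opening in cm, from 0 to 8.54; "linear": the shift along the tool's x, y, z in cm, a list of three; "rotation": the turn, a rotation vector about the tool's x, y, z in degrees, a list of three. A call has 1 to 12 rows; each row is the pose to reach, as a shift and turn from the pose commanded when the call began, along the tool's axes at that moment; what a row does not reach only later rows make up. A row lasts 1/12 s, in which the tool goes at most 41.7 mm and 7.16 degrees, less where a joint would pass 70% of its speed; a pose out of reach is approached as far as the arm can. A call with a gripper value outside its range is refused whole. The fingers move at their own pace and stop on an object; the grip force is fixed at half the most. Time passes only in rows, so rows that repeat a pose let the fingers close. It gives the time, the measured TCP pose, the force and the opening at its end, in the units of the state.
- status.get_obs(): the state, without advancing time (a new reading comes with each control period).
- cams.camera(name): name is "side" or "top" or "wrist"; returns the picture (384x512x3 uint8, red, green, blue); there is no depth.
- cams.camera_info(name): a dict with "fovy" (degrees; the focal length in pixels is half the picture's height over the tangent of half this angle, whatever the lens; pixels are square), "cx", "cy" (the principal point, pixels), "world_from_camera" (4x4, takes a point from camera to world coordinates); the wrist camera has in their place "mount" (4x4, takes a point from camera to tool coordinates, whose origin is the TCP and whose axes are the flange's). Camera axes: x right, y down, z forward; pixel columns grow to the right and rows downward; lengths in m; the calibration is good to about 2 mm. A picture is of the moment at which its call begins: read the wrist's pose just before it. camera_info takes no time and is no camera call.
- ctrl.hand_in(): hands the job in, once; it reports no verdict.
The state is a dict: "time_s": time; "q": joint angles; "dq": joint speeds; "joint_efforts": joint torques, N m; "eef_pos": TCP position; "eef_rot": TCP orientation; "wrist_force": force on the tool from outside, world axes, zero at the start; "torque": the same for the moment, N m; "opening": opening from 0.0 (shut) to 1.0 (fully open).
Only numpy, scipy, OpenCV 4.12 (cv2) and the standard library are available. Lean on these libraries where they do the work, as an engineer would, in place of code of your own. Each camera call takes 0.05 s, during which the arm holds its last target.

## Working session

There is one attempt and no reset: what is moved stays moved. The work goes in short steps, Python scripts to look and compute and a shell command to move; the robot and the scene stay as the last step left them, time stands still between calls to the robot, and variables do not carry over. Pictures are saved under pics/ and viewed, and the job is handed in when it is done.

```bash
ls; mkdir -p pics; python3 - <<'E'
from bench import status,cams,ctrl
import cv2
print(status.get_obs()); print(ctrl.grip_point_offset)
for n in ["top","side","wrist"]:
    print(n,cams.camera_info(n)); cv2.imwrite(f"pics/{n}0.png",cams.camera(n)[:,:,::-1])
E
```

```text
pics
{'time_s': 0.0, 'q': array([ 1.03770347e+00,  1.81553578e-01,  1.60802171e+00, -1.13176911e-05,
        1.35375509e+00, -2.06294682e-01]), 'dq': array([-0.00235048, -0.00268968,  0.00044836, -0.00025274,  0.00019215,
        0.0015269 ]), 'joint_efforts': array([ 3.23470085e-04, -4.44887960e+01, -3.51328576e+01, -2.45501142e-04,
        9.24163236e-03, -1.50454889e-05]), 'eef_pos': array([0.1842819 , 0.54409209, 0.23037046]), 'eef_rot': array([-3.08792992e-04,  1.62671685e-01,  9.86679871e-01, -8.12153508e-04]), 'wrist_force': array([-0.55830262,  0.2105905 ,  0.7957403 ]), 'torque': array([0.03078808, 0.0012762 , 0.00284005]), 'opening': 1.002020097816322}
-0.0187
top {'fovy': 53.31006787617131, 'cx': 259.67451077051766, 'cy': 196.17896065542118, 'world_from_camera': array([[ 0.01827595, -0.99723445,  0.07203771,  0.47599618],
       [-0.99975801, -0.01910941, -0.01089758, -0.09421567],
       [ 0.01224404, -0.07182111, -0.99734237,  1.41842462],
       [ 0.        ,  0.        ,  0.        ,  1.        ]])}
side {'fovy': 51.12101495789946, 'cx': 259.81260607518345, 'cy': 187.7098767248772, 'world_from_camera': array([[-0.97053281, -0.17214514,  0.16861828,  0.3789464 ],
       [-0.24049176,  0.73598226, -0.63284581,  0.64457543],
       [-0.01515873, -0.65474893, -0.75569442,  0.95216285],
       [ 0.        ,  0.        ,  0.        ,  1.        ]])}
wrist {'fovy': 71.78010306967116, 'cx': 254.39113760331384, 'cy': 194.4428549796799, 'mount': array([[-7.12939947e-05, -9.52121141e-01, -3.05720997e-01,
         7.95013227e-02],
       [ 9.99998794e-01, -5.42111858e-04,  1.45512495e-03,
        -1.12957855e-04],
       [-1.55119021e-03, -3.05720525e-01,  9.52120032e-01,
        -1.42558685e-01],
       [ 0.00000000e+00,  0.00000000e+00,  0.00000000e+00,
         1.00000000e+00]])}
```

View pics/top0.png

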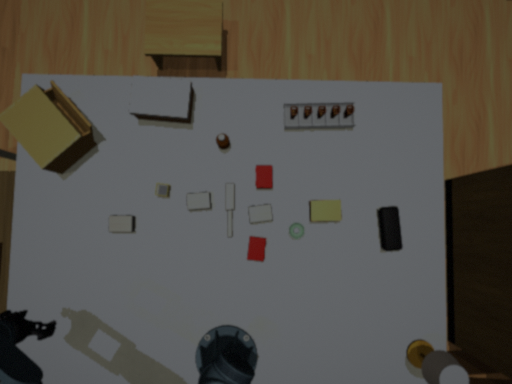

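View pics/side0.png

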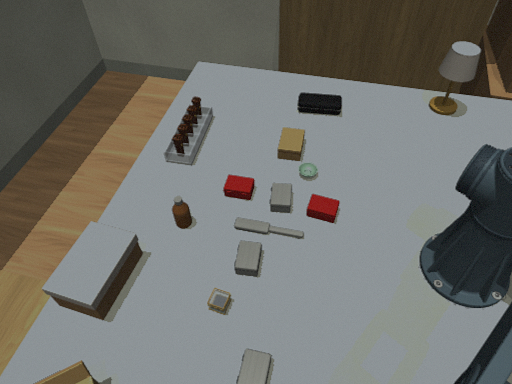

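View pics/wrist0.png

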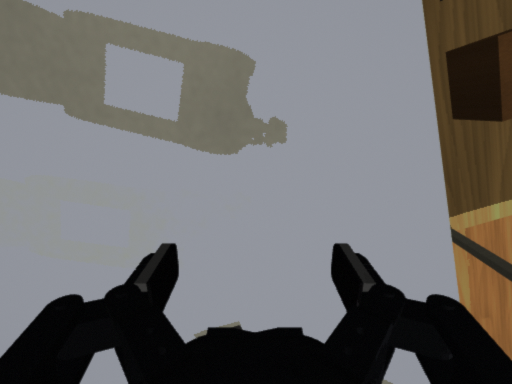

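Candidates for the tins, by top-picture pixel:
- Grey and plausible: (121,224), (198,201), (260,213).
- Red look-alikes to leave alone: (264,177) and (257,249).
- The bamboo box is at (325,211).

I'll check these in a close crop.

```bash
cat > h.py <<'E'
import numpy as np,cv2
from bench import status,cams,ctrl
from scipy.spatial.transform import Rotation as R
def ray(name,uv,Twc,z,info=None,pic_h=384):
    i=info or cams.camera_info(name)
    f=pic_h/2/np.tan(np.radians(i['fovy']/2))
    uv=np.atleast_2d(np.array(uv,float))
    d=np.c_[(uv[:,0]-i['cx'])/f,(uv[:,1]-i['cy'])/f,np.ones(len(uv))]@Twc[:3,:3].T
    o=Twc[:3,3]
    return (o+d*((z-o[2])/d[:,2])[:,None])[:,:2]
def proj(name,P,Twc):
    i=cams.camera_info(name); f=192/np.tan(np.radians(i['fovy']/2))
    p=(np.atleast_2d(P)-Twc[:3,3])@Twc[:3,:3]
    return np.c_[f*p[:,0]/p[:,2]+i['cx'],f*p[:,1]/p[:,2]+i['cy']]
def Twrist(o):
    w,x,y,z=o['eef_rot']; T=np.eye(4); T[:3,:3]=R.from_quat([x,y,z,w]).as_matrix(); T[:3,3]=o['eef_pos']
    return T@cams.camera_info('wrist')['mount']
def yaw(o):
    w,x,y,z=o['eef_rot']; M=R.from_quat([x,y,z,w]).as_matrix()
    return M
E
python3 - <<'E'
from h import *
im=cv2.imread('pics/top0.png'); c=im[155:275,95:355]
c=cv2.resize(c,None,fx=3,fy=3,interpolation=cv2.INTER_CUBIC); cv2.imwrite('pics/crop0.png',cv2.convertScaleAbs(c,alpha=1.2))
T=cams.camera_info('top')['world_from_camera']
for n,p,z in [('L',(121,224),.04),('M',(198,201),.04),('R',(260,213),.04),('box',(325,211),.046),('red1',(264,177),.03),('red2',(257,249),.03),('dish',(296,231),.02),('ring',(163,190),.035),('brush0',(230,184),.01),('brush1',(230,236),.01),('cologne',(223,142),.1),('case',(390,229),.05)]:
    print(n,ray('top',p,T,z)[0].round(3))
hsv=cv2.cvtColor(im,cv2.COLOR_BGR2HSV)
for p in [(121,222),(198,200),(260,212),(325,211),(280,250),(230,190)]: print(p,im[p[1],p[0]],hsv[p[1],p[0]])
E
```

```text
L [0.466 0.385]
M [0.554 0.113]
R [ 0.515 -0.112]
box [ 0.526 -0.345]
red1 [ 0.647 -0.124]
red2 [ 0.385 -0.103]
dish [ 0.452 -0.244]
ring [0.592 0.241]
brush0 [0.621 0.001]
brush1 [ 0.43  -0.004]
cologne [0.758 0.023]
case [ 0.466 -0.578]
(121, 222) [92 98 97] [35 16 98]
(198, 200) [ 99 101  99] [ 60   5 101]
(260, 212) [ 99 102  99] [ 60   8 102]
(325, 211) [ 61 101  99] [ 32 101 101]
(280, 250) [104 101  99] [108  12 104]
(230, 190) [100 101  98] [ 80   8 101]
```

View pics/crop0.png

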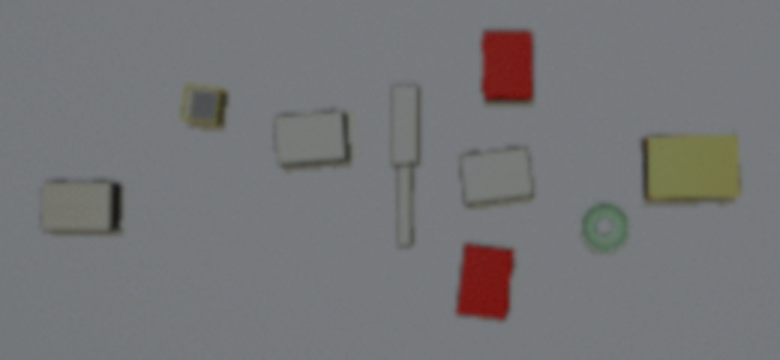

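The crop shows three grey tins with seams on their lids: left L at (121,224), middle M at (198,201) and right R at (260,213). The two red boxes at (264,177) and (257,249) are decoys. I'll go above L first and look at it with the wrist camera.

```bash
cat >> h.py <<'E'
def go(cmdpos,cmdyaw,pos,yw):
    """tool-down moves: linear cm & rot deg for handwheel, from commanded pose (yaw of tool x, deg)"""
    a=np.radians(cmdyaw); tx=np.array([np.cos(a),np.sin(a),0]); ty=np.array([np.sin(a),-np.cos(a),0])
    D=np.array(pos)-np.array(cmdpos)
    d=(yw-cmdyaw+180)%360-180
    print('linear',(np.array([D@tx,D@ty,-D[2]])*100).round(2),'rot z',round(-d,2),'dist mm',np.linalg.norm(D)*1000)
def st():
    o=status.get_obs(); w,x,y,z=o['eef_rot']; M=R.from_quat([x,y,z,w]).as_matrix()
    print('t',round(o['time_s'],2),'pos',o['eef_pos'].round(4),'yaw',np.degrees(np.arctan2(M[1,0],M[0,0])).round(2),'z',M[:,2].round(4),'F',o['wrist_force'].round(2),'op',round(o['opening'],3),'q',o['q'].round(2))
    return o
E
python3 - <<'E'
from h import *
st(); go([.185,.545,.231],161.28,[.466,.385,.17],90)
E
```

```text
t 0.15 pos [0.1844 0.5442 0.2306] yaw 161.27 z [-7.0e-04 -1.2e-03 -1.0e+00] F [ 0.01 -0.55 -0.07] op 1.0 q [ 1.04  0.18  1.61  0.    1.35 -0.21]
linear [-31.75  -6.14   6.1 ] rot z 71.28 dist mm 329.0623041309959
```

```bash
python3 -m handwheel '[{"grip":8.5,"linear":[-31.75,-6.14,6.1],"rotation":[0,0,71.3]},{"grip":8.5,"linear":[-31.75,-6.14,6.1],"rotation":[0,0,71.3]},{"grip":8.5,"linear":[-31.75,-6.14,6.1],"rotation":[0,0,71.3]},{"grip":8.5,"linear":[-31.75,-6.14,6.1],"rotation":[0,0,71.3]},{"grip":8.5,"linear":[-31.75,-6.14,6.1],"rotation":[0,0,71.3]},{"grip":8.5,"linear":[-31.75,-6.14,6.1],"rotation":[0,0,71.3]},{"grip":8.5,"linear":[-31.75,-6.14,6.1],"rotation":[0,0,71.3]},{"grip":8.5,"linear":[-31.75,-6.14,6.1],"rotation":[0,0,71.3]},{"grip":8.5,"linear":[-31.75,-6.14,6.1],"rotation":[0,0,71.3]},{"grip":8.5,"linear":[-31.75,-6.14,6.1],"rotation":[0,0,71.3]},{"grip":8.5,"linear":[-31.75,-6.14,6.1],"rotation":[0,0,71.3]},{"grip":8.5,"linear":[-31.75,-6.14,6.1],"rotation":[0,0,71.3]}]'; python3 - <<'E'
from h import *
o=st(); cv2.imwrite('pics/w1.png',cams.camera('wrist')[:,:,::-1])
E
```

```text
time_s: 1.15
eef_pos: [0.4654, 0.3843, 0.1699]
eef_rot: [-0.0, 0.706, 0.708, -0.0]
wrist_force: [0.1, -0.3, -1.0]
opening: 0.995
t 1.15 pos [0.4654 0.3843 0.1699] yaw 90.17 z [-7.e-04 -3.e-04 -1.e+00] F [ 0.13 -0.34 -0.99] op 0.995 q [0.49 0.3  1.59 0.   1.25 0.49]
```

View pics/w1.png

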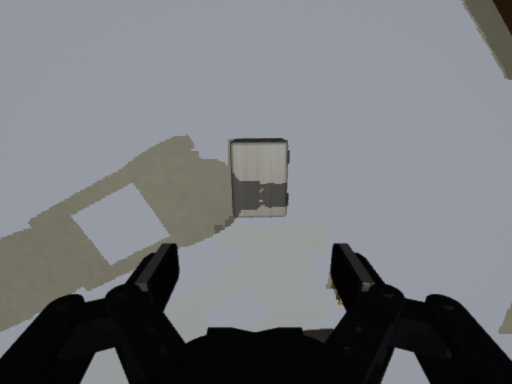

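```bash
python3 - <<'E'
from h import *
im=cv2.imread('pics/w1.png')[125:230,210:310]
cv2.imwrite('pics/w1c.png',cv2.resize(im,None,fx=5.5,fy=5.5,interpolation=cv2.INTER_CUBIC))
E
```

```text
(no output)
```

View pics/w1c.png

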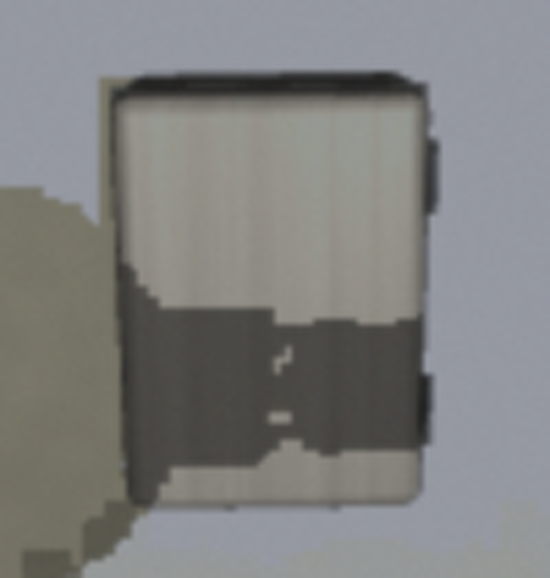

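```bash
python3 - <<'E'
from h import *
o=status.get_obs(); T=Twrist(o)
c=np.array([(119,94),(423,94),(420,503),(127,503)])/5.5+[210,125]-0.5+0.5/5.5
P=ray('wrist',c,T,.04); print(P.round(4)); print(np.linalg.norm(np.roll(P,-1,0)-P,axis=1).round(4), P.mean(0))
# predicted outline for a tin at center, yaw 0
for cx,cy,a in [(P.mean(0)[0],P.mean(0)[1],0)]:
    print(proj('wrist',[[cx-.03,cy+.042,.04],[cx+.03,cy+.042,.04],[cx+.03,cy-.042,.04],[cx-.03,cy-.042,.04]],T).round(1), c.round(1))
E
```

```text
[[0.4405 0.4322]
 [0.4966 0.4324]
 [0.4992 0.3511]
 [0.4402 0.3508]]
[0.0561 0.0813 0.059  0.0813] [0.46913316 0.39160028]
[[229.9 140.2]
 [289.1 140.4]
 [285.8 217.3]
 [231.7 217.1]] [[231.2 141.7]
 [286.5 141.7]
 [286.  216. ]
 [232.7 216. ]]
```

```bash
python3 -m handwheel '[{"grip":8.5,"linear":[0.73,0.36,4],"rotation":[0,0,0]},{"grip":8.5,"linear":[0.73,0.36,8],"rotation":[0,0,0]},{"grip":8.5,"linear":[0.73,0.36,11.5],"rotation":[0,0,0]},{"grip":8.5,"linear":[0.73,0.36,14],"rotation":[0,0,0]},{"grip":8.5,"linear":[0.73,0.36,15.7],"rotation":[0,0,0]},{"grip":8.5,"linear":[0.73,0.36,16.4],"rotation":[0,0,0]},{"grip":8.5,"linear":[0.73,0.36,16.4],"rotation":[0,0,0]}]'; python3 - <<'E'
from h import *
o=st(); cv2.imwrite('pics/w2.png',cams.camera('wrist')[:,:,::-1])
E
python3 -m handwheel '[{"grip":5,"linear":[0,0,0],"rotation":[0,0,0]},{"grip":5,"linear":[0,0,0],"rotation":[0,0,0]},{"grip":5,"linear":[0,0,0],"rotation":[0,0,0]},{"grip":5,"linear":[0,0,0],"rotation":[0,0,0]},{"grip":5,"linear":[0,0,0],"rotation":[0,0,0]},{"grip":5,"linear":[0,0,0],"rotation":[0,0,0]}]'
```

```text
time_s: 1.78
eef_pos: [0.4674, 0.3915, 0.0045]
eef_rot: [-0.0, 0.706, 0.708, -0.002]
wrist_force: [0.2, -0.7, -1.2]
opening: 0.997
t 1.78 pos [0.4674 0.3915 0.0045] yaw 90.14 z [-0.0031 -0.0017 -1.    ] F [ 0.16 -0.67 -1.2 ] op 0.997 q [ 0.5   0.54  1.64 -0.    0.96  0.5 ]
time_s: 2.33
eef_pos: [0.4707, 0.3928, 0.0086]
eef_rot: [0.0, 0.707, 0.707, 0.002]
wrist_force: [-0.5, -0.5, 8.3]
opening: 0.692
```

View pics/w2.png

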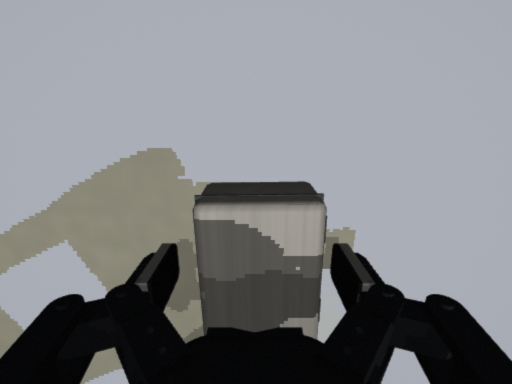

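```bash
python3 -m handwheel '[{"grip":5,"linear":[0,0,-0.5],"rotation":[0,0,0]},{"grip":5,"linear":[0,0,-1.5],"rotation":[0,0,0]},{"grip":5,"linear":[0,0,-3],"rotation":[0,0,0]},{"grip":5,"linear":[0,0,-4.5],"rotation":[0,0,0]},{"grip":5,"linear":[0,0,-5],"rotation":[0,0,0]},{"grip":5,"linear":[0,0,-5],"rotation":[0,0,0]},{"grip":5,"linear":[0,0,-5],"rotation":[0,0,0]},{"grip":5,"linear":[0,0,-5],"rotation":[0,0,0]}]'; python3 - <<'E'
from h import *
o=st();print(o['torque'],o['joint_efforts'])
E
for i in 1 2 3; do python3 -m handwheel '[{"grip":5,"linear":[0,0,0],"rotation":[0,0,0]},{"grip":5,"linear":[0,0,0],"rotation":[0,0,0]}]'; done
python3 - <<'E'
from h import *
o=st();print(o['torque'],o['joint_efforts']);cv2.imwrite('pics/w3.png',cams.camera('wrist')[:,:,::-1])
for i in range(3): print(cams.camera('top').shape, status.get_obs()['wrist_force'])
E
```

```text
time_s: 3.0
eef_pos: [0.4685, 0.3914, 0.0555]
eef_rot: [-0.0, 0.707, 0.707, -0.001]
wrist_force: [0.3, 0.9, -1.5]
opening: 0.691
t 3.0 pos [0.4685 0.3914 0.0555] yaw 89.98 z [-1.3e-03 -8.0e-04 -1.0e+00] F [ 0.31  0.86 -1.55] op 0.691 q [ 0.5   0.46  1.63 -0.    1.05  0.5 ]
[-1.47764731e-03  2.04513739e-02 -9.48850573e-05] [-4.59030780e-03 -5.43954062e+01 -3.05812991e+01 -4.20770928e-03
 -2.58389820e-02 -4.60593983e-04]
time_s: 3.17
eef_pos: [0.4685, 0.3915, 0.0553]
eef_rot: [-0.0, 0.707, 0.707, -0.001]
wrist_force: [-0.5, -0.1, -1.4]
opening: 0.692
time_s: 3.33
eef_pos: [0.4689, 0.3917, 0.0558]
eef_rot: [-0.0, 0.707, 0.707, -0.0]
wrist_force: [0.6, -0.1, -2.1]
opening: 0.693
time_s: 3.5
eef_pos: [0.4691, 0.3918, 0.0562]
eef_rot: [-0.0, 0.707, 0.707, -0.0]
wrist_force: [0.4, 0.4, -1.5]
opening: 0.693
t 3.5 pos [0.4691 0.3918 0.0562] yaw 89.98 z [-1.e-04 -1.e-04 -1.e+00] F [ 0.4   0.42 -1.52] op 0.693 q [0.5  0.46 1.63 0.   1.05 0.5 ]
[ 0.05593703  0.02135825 -0.04072191] [-1.68982344e-03 -5.34716499e+01 -2.99854696e+01 -4.33617111e-03
  6.15373880e-03  6.65903215e-06]
(384, 512, 3) [-0.40012504 -0.82788582 -1.77903024]
(384, 512, 3) [-0.49567444  0.19836386 -2.13393731]
(384, 512, 3) [ 0.2019842  -0.0222548  -1.56875491]
```

View pics/w3.png

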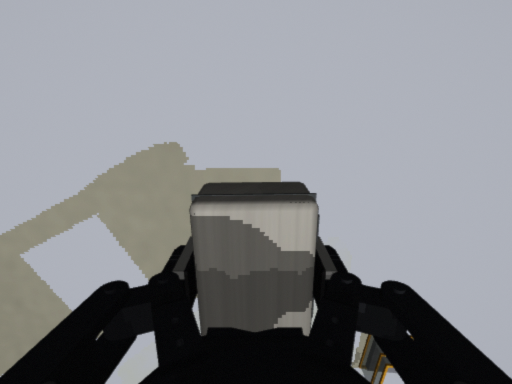

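```bash
python3 -m handwheel '[{"grip":5,"linear":[0,0,2],"rotation":[0,0,0]},{"grip":5,"linear":[0,0,3.5],"rotation":[0,0,0]},{"grip":5,"linear":[0,0,4.4],"rotation":[0,0,0]},{"grip":5,"linear":[0,0,4.75],"rotation":[0,0,0]},{"grip":5,"linear":[0,0,4.75],"rotation":[0,0,0]},{"grip":8.5,"linear":[0,0,4.6],"rotation":[0,0,0]},{"grip":8.5,"linear":[0,0,4.6],"rotation":[0,0,0]},{"grip":8.5,"linear":[0,0,4.6],"rotation":[0,0,0]},{"grip":8.5,"linear":[0,0,4.6],"rotation":[0,0,0]},{"grip":8.5,"linear":[0,0,4.6],"rotation":[0,0,0]}]'; python3 - <<'E'
from h import *
o=st()
p=o['eef_pos']; go(p,90,[p[0],p[1],.17],90); go(p,90,[.515,-.115,.17],90)
E
```

```text
time_s: 4.53
eef_pos: [0.4694, 0.3919, 0.0106]
eef_rot: [0.0, 0.707, 0.707, 0.0]
wrist_force: [0.0, -0.1, -1.4]
opening: 0.998
t 4.53 pos [0.4694 0.3919 0.0106] yaw 89.98 z [ 5.e-04  2.e-04 -1.e+00] F [ 0.03 -0.11 -1.4 ] op 0.998 q [ 0.5   0.53  1.64 -0.    0.97  0.5 ]
linear [  0.     0.   -15.94] rot z 0 dist mm 159.44095171760458
linear [-50.69   4.56 -15.94] rot z 0 dist mm 533.3578368279832
```

```bash
python3 -m handwheel '[{"grip":8.5,"linear":[0,0,-3],"rotation":[0,0,0]},{"grip":8.5,"linear":[0,0,-7],"rotation":[0,0,0]},{"grip":8.5,"linear":[0,0,-11],"rotation":[0,0,0]},{"grip":8.5,"linear":[-4,0.4,-14],"rotation":[0,0,0]},{"grip":8.5,"linear":[-8,0.8,-15.9],"rotation":[0,0,0]},{"grip":8.5,"linear":[-12,1,-15.9],"rotation":[0,0,0]},{"grip":8.5,"linear":[-16,1.3,-15.9],"rotation":[0,0,0]},{"grip":8.5,"linear":[-20,1.7,-15.9],"rotation":[0,0,0]},{"grip":8.5,"linear":[-24,2,-15.9],"rotation":[0,0,0]},{"grip":8.5,"linear":[-28,2.3,-15.9],"rotation":[0,0,0]},{"grip":8.5,"linear":[-31,6,-15.9],"rotation":[0,0,0]},{"grip":8.5,"linear":[-31,6,-15.9],"rotation":[0,0,0]}]'; python3 - <<'E'
from h import *
o=st()
for i in range(3):
    T=Twrist(status.get_obs()); im=cams.camera('wrist'); print(status.get_obs()['wrist_force'].round(2))
cv2.imwrite('pics/w4.png',im[:,:,::-1])
p=o['eef_pos']; go(p,90,[.515,-.115,.17],90)
E
```

```text
time_s: 5.53
eef_pos: [0.5319, 0.077, 0.17]
eef_rot: [0.002, 0.709, 0.705, 0.001]
wrist_force: [0.1, -0.3, 0.1]
opening: 0.992
t 5.53 pos [0.5319 0.077  0.17  ] yaw 89.71 z [ 0.0034 -0.0018 -1.    ] F [ 0.11 -0.32  0.13] op 0.992 q [-0.08  0.16  1.76 -0.    1.22 -0.07]
[ 0.67 -0.63  0.18]
[-1.01  0.32  0.79]
[-1.09 -0.03  0.14]
linear [-19.2   -1.69  -0.  ] rot z 0 dist mm 192.70929319142357
```

View pics/w4.png

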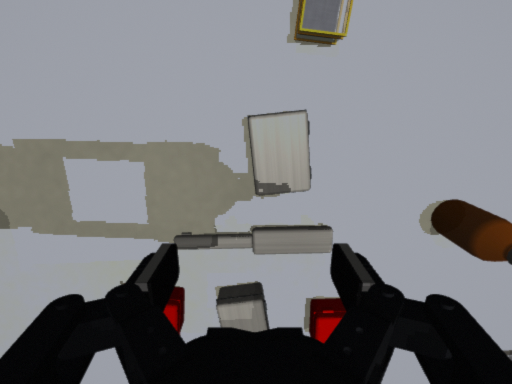

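The wrist picture shows M at about (279,152), turned slightly, with its hinges on the right. The brush is below it at (255,240) and R is at (243,310). I'll measure M now and then move on to R.

```bash
python3 - <<'E'
from h import *
o=status.get_obs(); T=Twrist(o)
P=ray('wrist',[(249,116),(305.5,111),(310.5,190),(256,194)],T,.04); print(P.round(4)); print(np.linalg.norm(np.roll(P,-1,0)-P,axis=1).round(4), P.mean(0))
print(np.degrees(np.arctan2(-(P[0]-P[3])[0],(P[0]-P[3])[1])),np.degrees(np.arctan2(-(P[1]-P[2])[0],(P[1]-P[2])[1])))
E
python3 -m handwheel '[{"grip":8.5,"linear":[-4,0,0],"rotation":[0,0,0]},{"grip":8.5,"linear":[-8,-1,0],"rotation":[0,0,0]},{"grip":8.5,"linear":[-12,-1.5,0],"rotation":[0,0,0]},{"grip":8.5,"linear":[-16,-1.7,0],"rotation":[0,0,0]},{"grip":8.5,"linear":[-19.2,-1.7,0],"rotation":[0,0,0]},{"grip":8.5,"linear":[-19.2,-1.7,0],"rotation":[0,0,0]},{"grip":8.5,"linear":[-19.2,-1.7,0],"rotation":[0,0,0]}]'; python3 - <<'E'
from h import *
for i in range(3):
    o=st(); im=cams.camera('wrist')
cv2.imwrite('pics/w5.png',im[:,:,::-1])
E
```

```text
[[0.5231 0.1541]
 [0.5784 0.1586]
 [0.5882 0.078 ]
 [0.5299 0.0736]]
[0.0554 0.0812 0.0585 0.0807] [0.5549042  0.11606939]
4.859805802525959 6.987209726951005
time_s: 6.27
eef_pos: [0.5116, -0.11, 0.1692]
eef_rot: [-0.0, 0.708, 0.706, 0.0]
wrist_force: [0.5, 0.0, 0.5]
opening: 0.991
t 6.27 pos [ 0.5116 -0.11    0.1692] yaw 89.89 z [-4.e-04  7.e-04 -1.e+00] F [0.47 0.04 0.46] op 0.991 q [-0.44  0.13  1.8   0.    1.21 -0.44]
t 6.32 pos [ 0.5116 -0.1089  0.1691] yaw 89.98 z [-7.0e-04  1.1e-03 -1.0e+00] F [ 0.05  0.66 -0.37] op 0.997 q [-0.44  0.13  1.8   0.    1.22 -0.44]
t 6.37 pos [ 0.5117 -0.1083  0.1691] yaw 90.06 z [-6.e-04  1.e-03 -1.e+00] F [ 0.77  0.55 -1.11] op 0.991 q [-0.44  0.13  1.8   0.    1.21 -0.44]
```

View pics/w5.png

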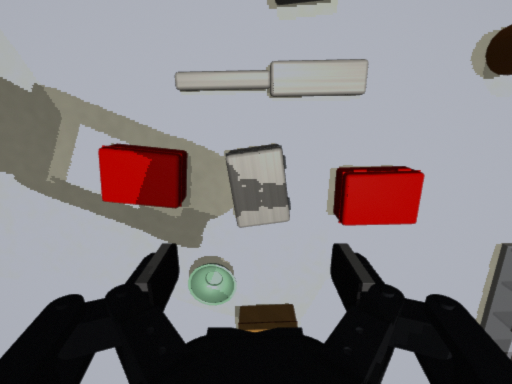

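```bash
python3 - <<'E'
from h import *
im=cv2.imread('pics/w5.png')[135:235,210:310]
cv2.imwrite('pics/w5c.png',cv2.resize(im,None,fx=5.5,fy=5.5,interpolation=cv2.INTER_CUBIC))
o=st()
E
```

```text
t 6.42 pos [ 0.5118 -0.1081  0.1691] yaw 90.1 z [-6.e-04  8.e-04 -1.e+00] F [ 0.5  -0.11  0.65] op 0.996 q [-0.44  0.13  1.8   0.    1.21 -0.44]
```

View pics/w5c.png

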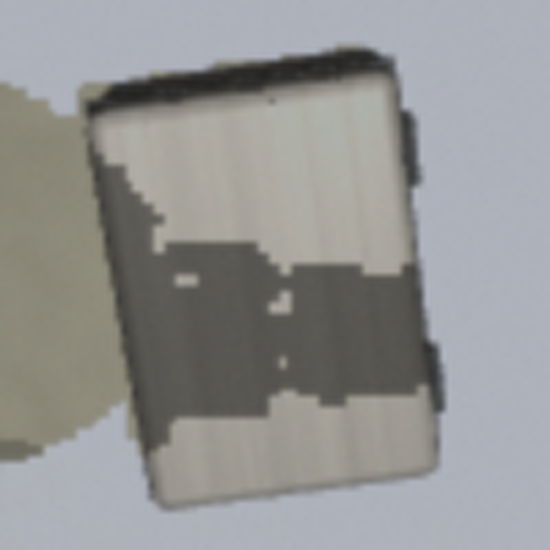

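```bash
cat >> h.py <<'E'
def tin(c,o,name='wrist',z=.04):
    T=Twrist(o); P=ray('wrist',c,T,z); print(P.round(4),np.linalg.norm(np.roll(P,-1,0)-P,axis=1).round(4),'C',P.mean(0).round(4))
    v=P[0]+P[1]-P[2]-P[3]; u=P[1]+P[2]-P[0]-P[3]
    print('yaw long',np.degrees(np.arctan2(-v[0],v[1])),'short',np.degrees(np.arctan2(u[1],u[0])))
    return P.mean(0)
E
python3 - <<'E'
from h import *
o=st()
C=tin(np.array([(92,113),(390,75),(438,468),(155,507)])/5.5+[210,135]-.4,o)
p=o['eef_pos']
go(p,90.1,[C[0],C[1],.01],90+6)
E
```

```text
t 6.42 pos [ 0.5118 -0.1081  0.1691] yaw 90.1 z [-6.e-04  8.e-04 -1.e+00] F [ 0.5  -0.11  0.65] op 0.996 q [-0.44  0.13  1.8   0.    1.21 -0.44]
[[ 0.4818 -0.0739]
 [ 0.5372 -0.0668]
 [ 0.5493 -0.1455]
 [ 0.4922 -0.1542]] [0.0558 0.0797 0.0578 0.0809] C [ 0.5151 -0.1101]
yaw long 8.061945868478782 short 8.005943035075159
linear [-0.2   0.34 15.91] rot z -5.9 dist mm 159.137479507308
```

```bash
python3 -m handwheel '[{"grip":8.5,"linear":[-0.2,0.34,4],"rotation":[0,0,-7.9]},{"grip":8.5,"linear":[-0.2,0.34,8],"rotation":[0,0,-7.9]},{"grip":8.5,"linear":[-0.2,0.34,11.5],"rotation":[0,0,-7.9]},{"grip":8.5,"linear":[-0.2,0.34,14],"rotation":[0,0,-7.9]},{"grip":8.5,"linear":[-0.2,0.34,15.4],"rotation":[0,0,-7.9]},{"grip":8.5,"linear":[-0.2,0.34,15.9],"rotation":[0,0,-7.9]},{"grip":8.5,"linear":[-0.2,0.34,15.9],"rotation":[0,0,-7.9]},{"grip":5,"linear":[-0.2,0.34,15.9],"rotation":[0,0,-7.9]},{"grip":5,"linear":[-0.2,0.34,15.9],"rotation":[0,0,-7.9]},{"grip":5,"linear":[-0.2,0.34,15.9],"rotation":[0,0,-7.9]},{"grip":5,"linear":[-0.2,0.34,15.9],"rotation":[0,0,-7.9]},{"grip":5,"linear":[-0.2,0.34,15.9],"rotation":[0,0,-7.9]}]'
python3 -m handwheel '[{"grip":5,"linear":[0,0,0],"rotation":[0,0,0]},{"grip":5,"linear":[0,0,-0.5],"rotation":[0,0,0]},{"grip":5,"linear":[0,0,-1.5],"rotation":[0,0,0]},{"grip":5,"linear":[0,0,-3],"rotation":[0,0,0]},{"grip":5,"linear":[0,0,-4.5],"rotation":[0,0,0]},{"grip":5,"linear":[0,0,-5],"rotation":[0,0,0]},{"grip":5,"linear":[0,0,-5],"rotation":[0,0,0]},{"grip":5,"linear":[0,0,-5],"rotation":[0,0,0]},{"grip":5,"linear":[0,0,-5],"rotation":[0,0,0]}]'
python3 - <<'E'
from h import *
F=[]
for i in range(10):
    im=cams.camera('wrist'); F.append(status.get_obs()['wrist_force'][2])
print(np.round(F,2),np.mean(F)); o=st(); cv2.imwrite('pics/w6.png',im[:,:,::-1])
E
```

```text
time_s: 7.42
eef_pos: [0.517, -0.1126, 0.0122]
eef_rot: [0.002, 0.657, 0.754, 0.001]
wrist_force: [0.9, 2.3, 7.1]
opening: 0.69
time_s: 8.17
eef_pos: [0.5147, -0.112, 0.0597]
eef_rot: [-0.001, 0.657, 0.754, -0.0]
wrist_force: [-0.5, -1.2, -2.2]
opening: 0.693
[-1.03 -1.69 -2.09 -0.88 -1.87 -1.66 -1.   -1.49 -1.03 -1.79] -1.4531056087170577
t 8.67 pos [ 0.5153 -0.1122  0.0602] yaw 97.88 z [-2.e-04  1.e-04 -1.e+00] F [ 0.38  0.05 -1.79] op 0.692 q [-0.44  0.3   1.85 -0.    0.99 -0.58]
```

View pics/w6.png

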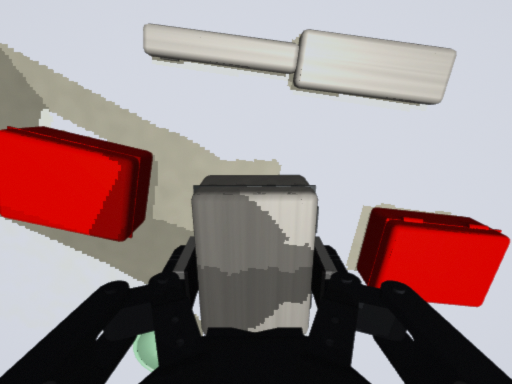

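R reads about 1.45 N and L about 1.7 N, so both look light. The free readings drift by a newton or so, so I'll put R back and weigh M before anything goes on the box.

```bash
python3 -m handwheel '[{"grip":5,"linear":[0,0,2],"rotation":[0,0,0]},{"grip":5,"linear":[0,0,3.5],"rotation":[0,0,0]},{"grip":5,"linear":[0,0,4.4],"rotation":[0,0,0]},{"grip":5,"linear":[0,0,4.75],"rotation":[0,0,0]},{"grip":5,"linear":[0,0,4.75],"rotation":[0,0,0]},{"grip":8.5,"linear":[0,0,4.6],"rotation":[0,0,0]},{"grip":8.5,"linear":[0,0,4.6],"rotation":[0,0,0]},{"grip":8.5,"linear":[0,0,4.6],"rotation":[0,0,0]},{"grip":8.5,"linear":[0,0,4.6],"rotation":[0,0,0]},{"grip":8.5,"linear":[0,0,2],"rotation":[0,0,0]},{"grip":8.5,"linear":[0,0,-2],"rotation":[0,0,0]},{"grip":8.5,"linear":[0,0,-5],"rotation":[0,0,0]}]'; python3 - <<'E'
from h import *
o=st();go(o['eef_pos'],97.88,[.5549,.116,.16],97)
E
```

```text
time_s: 9.67
eef_pos: [0.5153, -0.1121, 0.1119]
eef_rot: [-0.0, 0.657, 0.754, -0.0]
wrist_force: [2.0, -0.5, 0.6]
opening: 0.995
t 9.67 pos [ 0.5153 -0.1121  0.1119] yaw 97.88 z [-3.e-04  1.e-04 -1.e+00] F [ 1.99 -0.48  0.59] op 0.995 q [-0.44  0.22  1.83  0.    1.1  -0.58]
linear [22.06  7.05 -4.81] rot z 0.88 dist mm 236.49938022590905
```

```bash
python3 -m handwheel '[{"grip":8.5,"linear":[4,1.3,-3],"rotation":[0,0,0.9]},{"grip":8.5,"linear":[7.7,2.5,-4.8],"rotation":[0,0,0.9]},{"grip":8.5,"linear":[11.5,3.7,-4.8],"rotation":[0,0,0.9]},{"grip":8.5,"linear":[15.3,4.9,-4.8],"rotation":[0,0,0.9]},{"grip":8.5,"linear":[19,6.1,-4.8],"rotation":[0,0,0.9]},{"grip":8.5,"linear":[22.1,7.05,-4.8],"rotation":[0,0,0.9]},{"grip":8.5,"linear":[22.1,7.05,-4.8],"rotation":[0,0,0.9]},{"grip":8.5,"linear":[22.1,7.05,-4.8],"rotation":[0,0,0.9]}]'; python3 - <<'E'
from h import *
o=st();
im=cams.camera('wrist')[:,:,::-1]; cv2.imwrite('pics/w7.png',im)
cv2.imwrite('pics/w7c.png',cv2.resize(im[135:245,205:305],None,fx=5.2,fy=5.2,interpolation=cv2.INTER_CUBIC)); st()
E
```

```text
time_s: 10.33
eef_pos: [0.5547, 0.1184, 0.1583]
eef_rot: [0.0, 0.661, 0.75, 0.0]
wrist_force: [-0.0, -0.7, -0.1]
opening: 0.993
t 10.33 pos [0.5547 0.1184 0.1583] yaw 97.2 z [ 1.e-04 -1.e-04 -1.e+00] F [-0.01 -0.66 -0.08] op 0.993 q [ 0.    0.24  1.69 -0.    1.21 -0.12]
t 10.38 pos [0.5547 0.117  0.1582] yaw 97.1 z [-2.e-04 -4.e-04 -1.e+00] F [0.05 0.3  0.31] op 0.995 q [-0.    0.24  1.69 -0.    1.21 -0.12]
```

View pics/w7c.png

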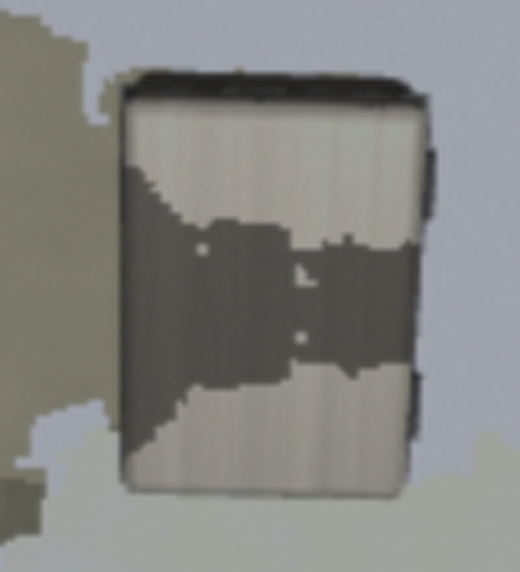

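```bash
python3 - <<'E'
from h import *
o=status.get_obs(); p=o['eef_pos'].copy()
o['eef_pos']=np.array([.5547,.1184,.1583])
C=tin(np.array([(124,101),(424,104),(407,496),(124,491)])/5.2+[205,135]-.4,o)
go(p,97.1,[C[0],C[1],.012],96)
E
```

```text
[[0.5238 0.1519]
 [0.5803 0.1584]
 [0.5898 0.0775]
 [0.5314 0.0714]] [0.0568 0.0815 0.0587 0.0809] C [0.5563 0.1148]
yaw long 6.04479665823231 short 6.241482371212326
linear [-0.24  0.13 14.62] rot z 1.1 dist mm 146.240335311089
```

```bash
python3 -m handwheel '[{"grip":8.5,"linear":[-0.24,0.13,4],"rotation":[0,0,1]},{"grip":8.5,"linear":[-0.24,0.13,8],"rotation":[0,0,1]},{"grip":8.5,"linear":[-0.24,0.13,11],"rotation":[0,0,1]},{"grip":8.5,"linear":[-0.24,0.13,13],"rotation":[0,0,1]},{"grip":8.5,"linear":[-0.24,0.13,14.3],"rotation":[0,0,1]},{"grip":8.5,"linear":[-0.24,0.13,14.6],"rotation":[0,0,1]},{"grip":5,"linear":[-0.24,0.13,14.6],"rotation":[0,0,1]},{"grip":5,"linear":[-0.24,0.13,14.6],"rotation":[0,0,1]},{"grip":5,"linear":[-0.24,0.13,14.6],"rotation":[0,0,1]},{"grip":5,"linear":[-0.24,0.13,14.6],"rotation":[0,0,1]},{"grip":5,"linear":[-0.24,0.13,14.6],"rotation":[0,0,1]},{"grip":5,"linear":[-0.24,0.13,14.6],"rotation":[0,0,1]}]'
python3 -m handwheel '[{"grip":5,"linear":[0,0,-0.5],"rotation":[0,0,0]},{"grip":5,"linear":[0,0,-1.5],"rotation":[0,0,0]},{"grip":5,"linear":[0,0,-3],"rotation":[0,0,0]},{"grip":5,"linear":[0,0,-4],"rotation":[0,0,0]},{"grip":5,"linear":[0,0,-4],"rotation":[0,0,0]},{"grip":5,"linear":[0,0,-4],"rotation":[0,0,0]},{"grip":5,"linear":[0,0,-4],"rotation":[0,0,0]}]'
python3 - <<'E'
from h import *
F=[]
for i in range(10):
    im=cams.camera('wrist'); F.append(status.get_obs()['wrist_force'][2])
print(np.round(F,2),np.mean(F)); o=st()
E
```

```text
time_s: 11.38
eef_pos: [0.5581, 0.1139, 0.0142]
eef_rot: [0.001, 0.669, 0.743, 0.001]
wrist_force: [0.1, -0.8, 7.4]
opening: 0.685
time_s: 11.97
eef_pos: [0.556, 0.1142, 0.0519]
eef_rot: [-0.0, 0.669, 0.743, -0.0]
wrist_force: [-0.0, -0.1, -3.5]
opening: 0.687
[-4.34 -4.46 -4.64 -4.03 -3.75 -3.51 -3.45 -4.55 -4.34 -4.35] -4.141242155391552
t 12.47 pos [0.5564 0.1141 0.0521] yaw 95.98 z [-3.e-04  0.e+00 -1.e+00] F [-0.09  0.65 -4.35] op 0.692 q [-0.01  0.39  1.74  0.    1.01 -0.11]
```

M weighs about 0.42 kg (4.1 N), so it's the heavy one, and L and R (about 0.15 kg each) are the light ones. I'll put M back down and then take a clear look at the box.

```bash
python3 -m handwheel '[{"grip":5,"linear":[0,0,2],"rotation":[0,0,0]},{"grip":5,"linear":[0,0,3],"rotation":[0,0,0]},{"grip":5,"linear":[0,0,3.5],"rotation":[0,0,0]},{"grip":5,"linear":[0,0,3.75],"rotation":[0,0,0]},{"grip":5,"linear":[0,0,3.75],"rotation":[0,0,0]},{"grip":8.5,"linear":[0,0,3.6],"rotation":[0,0,0]},{"grip":8.5,"linear":[0,0,3.6],"rotation":[0,0,0]},{"grip":8.5,"linear":[0,0,3.6],"rotation":[0,0,0]},{"grip":8.5,"linear":[0,0,3.6],"rotation":[0,0,0]},{"grip":8.5,"linear":[0,0,0],"rotation":[0,0,0]},{"grip":8.5,"linear":[0,0,-4],"rotation":[0,0,0]},{"grip":8.5,"linear":[0,0,-8],"rotation":[0,0,0]}]'; python3 - <<'E'
from h import *
o=st();go(o['eef_pos'],95.98,[.526,-.345,.19],90)
E
```

```text
time_s: 13.47
eef_pos: [0.5556, 0.1141, 0.1329]
eef_rot: [-0.001, 0.669, 0.743, -0.001]
wrist_force: [0.5, -0.6, -0.5]
opening: 0.996
t 13.47 pos [0.5556 0.1141 0.1329] yaw 95.97 z [-0.0023  0.     -1.    ] F [ 0.5  -0.6  -0.53] op 0.996 q [-0.01  0.27  1.71 -0.    1.16 -0.11]
linear [-45.35  -7.73  -5.71] rot z 5.98 dist mm 463.5951973215141
```

```bash
python3 -m handwheel '[{"grip":8.5,"linear":[-45.35,-7.73,-5.71],"rotation":[0,0,6]},{"grip":8.5,"linear":[-45.35,-7.73,-5.71],"rotation":[0,0,6]},{"grip":8.5,"linear":[-45.35,-7.73,-5.71],"rotation":[0,0,6]},{"grip":8.5,"linear":[-45.35,-7.73,-5.71],"rotation":[0,0,6]},{"grip":8.5,"linear":[-45.35,-7.73,-5.71],"rotation":[0,0,6]},{"grip":8.5,"linear":[-45.35,-7.73,-5.71],"rotation":[0,0,6]},{"grip":8.5,"linear":[-45.35,-7.73,-5.71],"rotation":[0,0,6]},{"grip":8.5,"linear":[-45.35,-7.73,-5.71],"rotation":[0,0,6]},{"grip":8.5,"linear":[-45.35,-7.73,-5.71],"rotation":[0,0,6]},{"grip":8.5,"linear":[-45.35,-7.73,-5.71],"rotation":[0,0,6]},{"grip":8.5,"linear":[-45.35,-7.73,-5.71],"rotation":[0,0,6]},{"grip":8.5,"linear":[-45.35,-7.73,-5.71],"rotation":[0,0,6]}]'; python3 - <<'E'
from h import *
for i in range(3): o=st(); im=cams.camera('wrist')[:,:,::-1]
cv2.imwrite('pics/w8.png',im)
E
```

```text
time_s: 14.47
eef_pos: [0.526, -0.3524, 0.1911]
eef_rot: [0.003, 0.709, 0.705, -0.001]
wrist_force: [-1.5, 0.1, 1.2]
opening: 0.994
t 14.47 pos [ 0.526  -0.3524  0.1911] yaw 89.68 z [ 0.0022 -0.0052 -1.    ] F [-1.51  0.11  1.17] op 0.994 q [-0.78  0.34  1.49 -0.    1.3  -0.77]
t 14.52 pos [ 0.5262 -0.3501  0.1905] yaw 89.69 z [ 0.0016 -0.0029 -1.    ] F [-0.37 -0.62  0.1 ] op 0.996 q [-0.77  0.34  1.5  -0.    1.3  -0.77]
t 14.57 pos [ 0.5264 -0.3472  0.1897] yaw 89.78 z [ 7.e-04 -6.e-04 -1.e+00] F [0.35 0.34 0.5 ] op 0.992 q [-0.77  0.34  1.5   0.    1.3  -0.77]
```

View pics/w8.png

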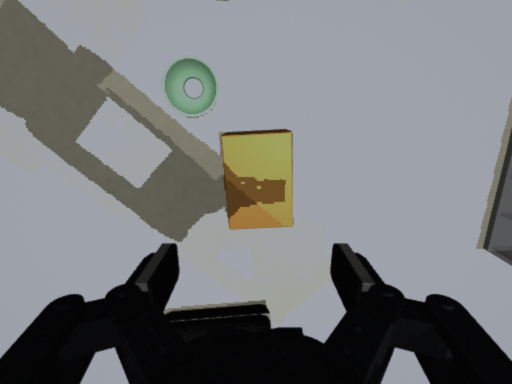

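```bash
python3 - <<'E'
from h import *
for i in range(3): o=st(); im=cams.camera('wrist')[:,:,::-1]
import json; json.dump([list(o['eef_pos']),list(o['eef_rot'])],open('o9.json','w'))
cv2.imwrite('pics/w9.png',im)
cv2.imwrite('pics/w9c.png',cv2.resize(im[120:240,205:310],None,fx=5,fy=5,interpolation=cv2.INTER_CUBIC))
E
```

```text
t 14.62 pos [ 0.5265 -0.3451  0.1892] yaw 89.88 z [-0.e+00  7.e-04 -1.e+00] F [-0.54  0.51  0.03] op 0.994 q [-0.77  0.34  1.5   0.    1.3  -0.77]
t 14.67 pos [ 0.5267 -0.3439  0.189 ] yaw 89.98 z [-5.0e-04  1.2e-03 -1.0e+00] F [-1.    0.05  0.7 ] op 0.994 q [-0.77  0.34  1.5   0.    1.3  -0.77]
t 14.72 pos [ 0.5268 -0.3432  0.1889] yaw 90.04 z [-6.0e-04  1.3e-03 -1.0e+00] F [ 0.32  0.3  -0.63] op 0.997 q [-0.77  0.34  1.5   0.    1.3  -0.77]
```

View pics/w9c.png

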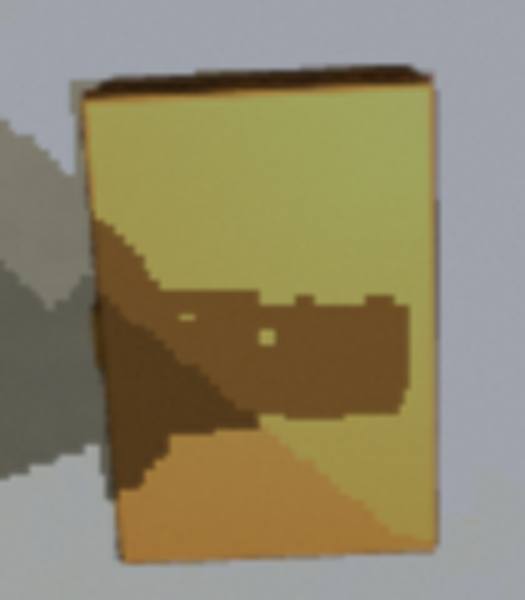

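```bash
python3 - <<'E'
from h import *
import json
a,b=json.load(open('o9.json')); o=dict(eef_pos=np.array(a),eef_rot=np.array(b))
C=tin(np.array([(84,96),(434,84),(437,550),(121,563)])/5+[205,120]-.4,o,z=.046)
for ym in (0,2): 
  pass
go([.5268,-.3432,.1889],90,[.5153,-.1121,.17],97.9)
E
```

```text
[[ 0.4908 -0.2939]
 [ 0.5648 -0.2913]
 [ 0.5701 -0.3992]
 [ 0.4955 -0.4026]] [0.0741 0.108  0.0747 0.1088] C [ 0.5303 -0.3467]
yaw long 2.6583122161862827 short 2.29988039845492
linear [23.11 -1.15  1.89] rot z -7.9 dist mm 232.1565635514103
```

```bash
python3 -m handwheel '[{"grip":8.5,"linear":[4,-0.2,0],"rotation":[0,0,-7.9]},{"grip":8.5,"linear":[8,-0.4,0.5],"rotation":[0,0,-7.9]},{"grip":8.5,"linear":[12,-0.6,1],"rotation":[0,0,-7.9]},{"grip":8.5,"linear":[16,-0.8,1.5],"rotation":[0,0,-7.9]},{"grip":8.5,"linear":[20,-1,1.9],"rotation":[0,0,-7.9]},{"grip":8.5,"linear":[22.5,-1.1,1.9],"rotation":[0,0,-7.9]},{"grip":8.5,"linear":[23.2,-1.15,1.9],"rotation":[0,0,-7.9]},{"grip":8.5,"linear":[23.2,-1.15,1.9],"rotation":[0,0,-7.9]},{"grip":8.5,"linear":[23.2,-1.15,1.9],"rotation":[0,0,-7.9]},{"grip":8.5,"linear":[23.2,-1.15,1.9],"rotation":[0,0,-7.9]}]'; python3 - <<'E'
from h import *
for i in range(2): o=st(); im=cams.camera('wrist')[:,:,::-1]
import json; json.dump([list(o['eef_pos']),list(o['eef_rot'])],open('o10.json','w'))
cv2.imwrite('pics/w10c.png',cv2.resize(im[130:240,205:305],None,fx=5.2,fy=5.2,interpolation=cv2.INTER_CUBIC)); st()
E
```

```text
time_s: 15.6
eef_pos: [0.5158, -0.1138, 0.1707]
eef_rot: [0.001, 0.657, 0.754, -0.0]
wrist_force: [0.2, -1.0, 0.3]
opening: 0.995
t 15.6 pos [ 0.5158 -0.1138  0.1707] yaw 97.87 z [ 8.e-04 -8.e-04 -1.e+00] F [ 0.16 -0.96  0.33] op 0.995 q [-0.44  0.14  1.78 -0.    1.22 -0.58]
t 15.65 pos [ 0.5157 -0.1141  0.1706] yaw 97.83 z [ 5.e-04 -6.e-04 -1.e+00] F [ 0.05 -0.34 -0.43] op 0.996 q [-0.44  0.14  1.78 -0.    1.22 -0.58]
t 15.7 pos [ 0.5156 -0.1142  0.1705] yaw 97.79 z [ 3.e-04 -4.e-04 -1.e+00] F [-0.33  0.13 -0.19] op 0.996 q [-0.44  0.14  1.78 -0.    1.22 -0.58]
```

View pics/w10c.png

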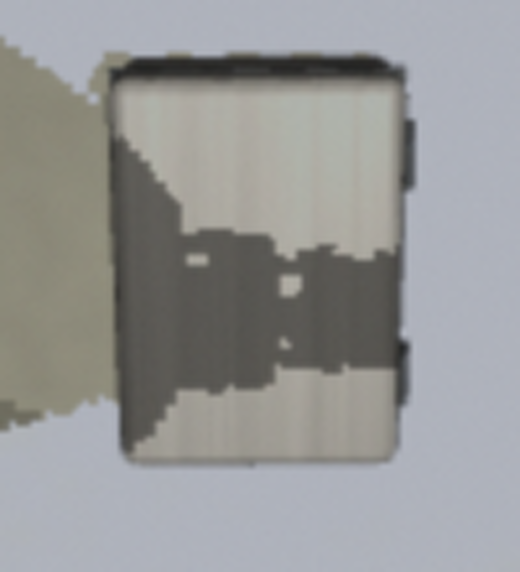

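```bash
python3 - <<'E'
from h import *
import json
a,b=json.load(open('o10.json')); o=dict(eef_pos=np.array(a),eef_rot=np.array(b))
C=tin(np.array([(114,77),(404,78),(398,464),(122,464)])/5.2+[205,130]-.4,o)
p=status.get_obs()['eef_pos']
go(p,97.8,[C[0],C[1],.012],97.9)
E
```

```text
[[ 0.4806 -0.0736]
 [ 0.537  -0.066 ]
 [ 0.5495 -0.147 ]
 [ 0.4909 -0.155 ]] [0.0569 0.0819 0.0591 0.0821] C [ 0.5145 -0.1104]
yaw long 7.970206600819342 short 7.711222630093706
linear [ 0.4  -0.06 15.85] rot z -0.1 dist mm 158.57126769469843
```

```bash
python3 -m handwheel '[{"grip":8.5,"linear":[0.4,0,4],"rotation":[0,0,0]},{"grip":8.5,"linear":[0.4,-0.06,8],"rotation":[0,0,0]},{"grip":8.5,"linear":[0.4,-0.06,12],"rotation":[0,0,0]},{"grip":8.5,"linear":[0.4,-0.06,14.5],"rotation":[0,0,0]},{"grip":8.5,"linear":[0.4,-0.06,15.6],"rotation":[0,0,0]},{"grip":8.5,"linear":[0.4,-0.06,15.85],"rotation":[0,0,0]},{"grip":8.5,"linear":[0.4,-0.06,15.85],"rotation":[0,0,0]},{"grip":5,"linear":[0.4,-0.06,15.85],"rotation":[0,0,0]},{"grip":5,"linear":[0.4,-0.06,15.85],"rotation":[0,0,0]},{"grip":5,"linear":[0.4,-0.06,15.85],"rotation":[0,0,0]},{"grip":5,"linear":[0.4,-0.06,15.85],"rotation":[0,0,0]},{"grip":5,"linear":[0.4,-0.06,15.85],"rotation":[0,0,0]}]'
python3 -m handwheel '[{"grip":5,"linear":[0,0,0],"rotation":[0,0,0]},{"grip":5,"linear":[0,0,-1],"rotation":[0,0,0]},{"grip":5,"linear":[0,0,-3],"rotation":[0,0,0]},{"grip":5,"linear":[0,0,-6],"rotation":[0,0,0]},{"grip":5,"linear":[0,0,-9],"rotation":[0,0,0]},{"grip":5,"linear":[0,0,-12],"rotation":[0,0,0]},{"grip":5,"linear":[0,0,-14],"rotation":[0,0,0]},{"grip":5,"linear":[0,0,-15],"rotation":[0,0,0]},{"grip":5,"linear":[0,0,-15],"rotation":[0,0,0]},{"grip":5,"linear":[0,0,-15],"rotation":[0,0,0]},{"grip":5,"linear":[0,0,-15],"rotation":[0,0,0]}]'
python3 - <<'E'
from h import *
o=st(); im=cams.camera('wrist')[:,:,::-1]; cv2.imwrite('pics/w11.png',im)
go(o['eef_pos'],97.88,[.5303,-.3467,o['eef_pos'][2]],92.5)
E
```

```text
time_s: 16.7
eef_pos: [0.5162, -0.11, 0.0143]
eef_rot: [0.002, 0.657, 0.754, 0.001]
wrist_force: [-1.4, -0.4, 6.3]
opening: 0.689
time_s: 17.62
eef_pos: [0.5131, -0.1085, 0.1603]
eef_rot: [-0.001, 0.657, 0.754, -0.0]
wrist_force: [0.5, -1.4, -2.0]
opening: 0.686
t 17.62 pos [ 0.5131 -0.1085  0.1603] yaw 97.88 z [-0.0026  0.0012 -1.    ] F [ 0.5  -1.38 -2.02] op 0.686 q [-0.43  0.15  1.8   0.    1.2  -0.57]
linear [-23.83  -1.56  -0.  ] rot z 5.38 dist mm 238.81138762424635
```

View pics/w11.png

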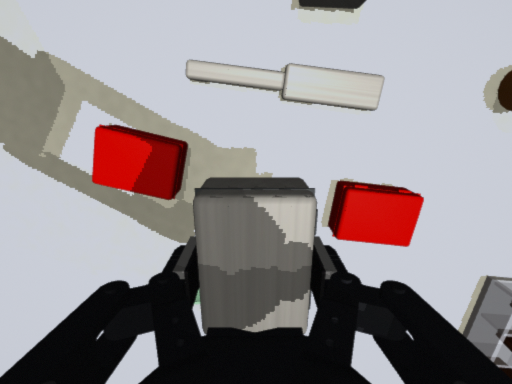

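```bash
python3 - <<'E'
from h import *
im=cv2.imread('pics/w11.png'); cv2.imwrite('pics/w11c.png',cv2.resize(im[165:345,175:335],None,fx=3.3,fy=3.3,interpolation=cv2.INTER_CUBIC))
i=cams.camera_info('wrist'); M=i['mount']
for h in (.0257,.028):
  print(ray('wrist',[(197,198),(315,194),(255,196),(205,331),(303,331)],M,-h).round(4))
E
python3 -m handwheel '[{"grip":5,"linear":[-2,-0.1,0],"rotation":[0,0,5.4]},{"grip":5,"linear":[-5,-0.3,0],"rotation":[0,0,5.4]},{"grip":5,"linear":[-8.5,-0.6,0],"rotation":[0,0,5.4]},{"grip":5,"linear":[-12,-0.8,0],"rotation":[0,0,5.4]},{"grip":5,"linear":[-15.5,-1,0],"rotation":[0,0,5.4]},{"grip":5,"linear":[-19,-1.3,0],"rotation":[0,0,5.4]},{"grip":5,"linear":[-22,-1.5,0],"rotation":[0,0,5.4]},{"grip":5,"linear":[-23.8,-1.56,0],"rotation":[0,0,5.4]},{"grip":5,"linear":[-23.8,-1.56,0],"rotation":[0,0,5.4]},{"grip":5,"linear":[-23.8,-1.56,0],"rotation":[0,0,5.4]},{"grip":5,"linear":[-23.8,-1.56,0],"rotation":[0,0,5.4]},{"grip":5,"linear":[-23.8,-1.56,0],"rotation":[0,0,5.4]}]'
python3 - <<'E'
from h import *
for i in range(5): o=st(); im=cams.camera('wrist')[:,:,::-1]
cv2.imwrite('pics/w12.png',im)
import json; json.dump([list(o['eef_pos']),list(o['eef_rot'])],open('o12.json','w'))
E
```

```text
[[ 0.0397 -0.0276]
 [ 0.0416  0.027 ]
 [ 0.0407 -0.0007]
 [-0.0379 -0.0283]
 [-0.0379  0.0259]]
[[ 0.0405 -0.0271]
 [ 0.0424  0.0265]
 [ 0.0414 -0.0007]
 [-0.0356 -0.0278]
 [-0.0356  0.0254]]
time_s: 18.67
eef_pos: [0.5311, -0.3453, 0.1608]
eef_rot: [-0.001, 0.691, 0.723, 0.0]
wrist_force: [0.5, 0.1, -1.0]
opening: 0.69
t 18.67 pos [ 0.5311 -0.3453  0.1608] yaw 92.54 z [-0.0014  0.0017 -1.    ] F [ 0.48  0.06 -1.04] op 0.69 q [-0.76  0.38  1.51  0.    1.26 -0.81]
t 18.72 pos [ 0.5313 -0.3454  0.1613] yaw 92.55 z [-9.0e-04  1.1e-03 -1.0e+00] F [-0.62 -0.23 -1.2 ] op 0.689 q [-0.76  0.38  1.51  0.    1.26 -0.81]
t 18.77 pos [ 0.5315 -0.3456  0.1616] yaw 92.56 z [-5.e-04  7.e-04 -1.e+00] F [-0.19  0.32 -0.37] op 0.69 q [-0.76  0.37  1.51  0.    1.26 -0.81]
t 18.82 pos [ 0.5316 -0.3458  0.1618] yaw 92.55 z [-2.e-04  3.e-04 -1.e+00] F [-0.81 -0.27 -1.57] op 0.691 q [-0.76  0.37  1.51  0.    1.26 -0.81]
t 18.87 pos [ 0.5317 -0.346   0.162 ] yaw 92.55 z [ 0.  0. -1.] F [-0.45  0.08 -1.45] op 0.688 q [-0.76  0.37  1.51  0.    1.26 -0.81]
```

View pics/w12.png

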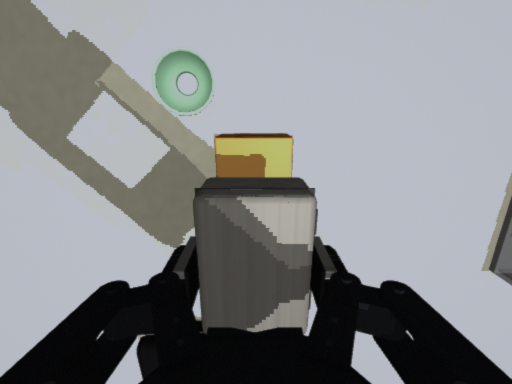

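View pics/w11c.png

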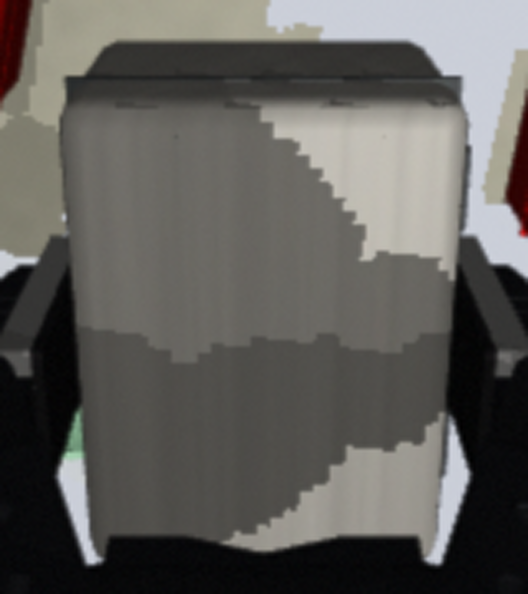

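```bash
python3 - <<'E'
from h import *
import json
a,b=json.load(open('o12.json')); o=dict(eef_pos=np.array(a),eef_rot=np.array(b))
T=Twrist(o); print(ray('wrist',[(215.5,137),(292.5,136)],T,.046))
s=status.get_obs(); go(s['eef_pos'],92.55,[.5303,-.3467,.0605],92.5)
im=cv2.imread('pics/w12.png'); cv2.imwrite('pics/w12c.png',cv2.resize(im[125:190,200:310],None,fx=5,fy=5,interpolation=cv2.INTER_CUBIC))
E
```

```text
[[ 0.491109   -0.2940144 ]
 [ 0.56463172 -0.28981483]]
linear [-0.04 -0.14 10.16] rot z 0.05 dist mm 101.59845133974603
```

View pics/w12c.png

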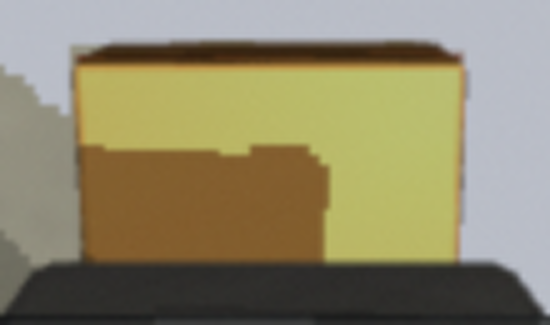

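The box's far edge lines up with the tin and agrees with the earlier measurement, so I'm lowering.

```bash
python3 -m handwheel '[{"grip":5,"linear":[0,-0.05,2],"rotation":[0,0,0]},{"grip":5,"linear":[-0.04,-0.14,5],"rotation":[0,0,0]},{"grip":5,"linear":[-0.04,-0.14,7.5],"rotation":[0,0,0]},{"grip":5,"linear":[-0.04,-0.14,9],"rotation":[0,0,0]},{"grip":5,"linear":[-0.04,-0.14,9.7],"rotation":[0,0,0]},{"grip":5,"linear":[-0.04,-0.14,9.9],"rotation":[0,0,0]},{"grip":5,"linear":[-0.04,-0.14,9.9],"rotation":[0,0,0]},{"grip":5,"linear":[-0.04,-0.14,9.9],"rotation":[0,0,0]},{"grip":5,"linear":[-0.04,-0.14,9.9],"rotation":[0,0,0]}]'
python3 - <<'E'
from h import *
for i in range(2): o=st(); im=cams.camera('wrist')
E
```

```text
time_s: 19.67
eef_pos: [0.531, -0.3482, 0.0647]
eef_rot: [0.001, 0.692, 0.722, -0.0]
wrist_force: [0.1, 0.3, -1.9]
opening: 0.691
t 19.67 pos [ 0.531  -0.3482  0.0647] yaw 92.48 z [ 0.0021 -0.002  -1.    ] F [ 0.05  0.34 -1.85] op 0.691 q [-0.77  0.49  1.56 -0.    1.08 -0.81]
t 19.72 pos [ 0.5309 -0.3482  0.0645] yaw 92.48 z [ 0.002  -0.0019 -1.    ] F [-0.02  0.37 -2.06] op 0.687 q [-0.77  0.49  1.56 -0.    1.08 -0.81]
```

```bash
python3 -m handwheel '[{"grip":5,"linear":[0.13,-0.05,0.1],"rotation":[0,0,0]},{"grip":5,"linear":[0.13,-0.05,0.2],"rotation":[0,0,0]},{"grip":5,"linear":[0.13,-0.05,0.3],"rotation":[0,0,0]},{"grip":5,"linear":[0.13,-0.05,0.38],"rotation":[0,0,0]},{"grip":5,"linear":[0.13,-0.05,0.38],"rotation":[0,0,0]},{"grip":5,"linear":[0.13,-0.05,0.38],"rotation":[0,0,0]}]'
python3 - <<'E'
from h import *
for i in range(2): o=st(); im=cams.camera('wrist')
E
```

```text
time_s: 20.27
eef_pos: [0.5296, -0.3461, 0.0603]
eef_rot: [-0.0, 0.692, 0.722, -0.0]
wrist_force: [-2.7, 3.1, 7.3]
opening: 0.685
t 20.27 pos [ 0.5296 -0.3461  0.0603] yaw 92.49 z [-0. -0. -1.] F [-2.68  3.06  7.35] op 0.685 q [-0.77  0.5   1.57 -0.    1.08 -0.81]
t 20.32 pos [ 0.5296 -0.3461  0.0603] yaw 92.49 z [ 0.e+00 -1.e-04 -1.e+00] F [-4.38  3.35  6.91] op 0.69 q [-0.77  0.5   1.57 -0.    1.08 -0.81]
```

```bash
python3 -m handwheel '[{"grip":5,"linear":[0,0,-0.15],"rotation":[0,0,0]},{"grip":8.5,"linear":[0,0,-0.2],"rotation":[0,0,0]},{"grip":8.5,"linear":[0,0,-0.2],"rotation":[0,0,0]},{"grip":8.5,"linear":[0,0,-0.2],"rotation":[0,0,0]},{"grip":8.5,"linear":[0,0,-0.2],"rotation":[0,0,0]},{"grip":8.5,"linear":[0,0,-2],"rotation":[0,0,0]},{"grip":8.5,"linear":[0,0,-5],"rotation":[0,0,0]},{"grip":8.5,"linear":[0,0,-9],"rotation":[0,0,0]},{"grip":8.5,"linear":[0,0,-13],"rotation":[0,0,0]},{"grip":8.5,"linear":[0,0,-16.5],"rotation":[0,0,0]},{"grip":8.5,"linear":[0,0,-16.5],"rotation":[0,0,0]},{"grip":8.5,"linear":[0,0,-16.5],"rotation":[0,0,0]}]'
python3 - <<'E'
from h import *
import json
for i in range(4): o=st(); im=cams.camera('wrist')[:,:,::-1]
cv2.imwrite('pics/w13c.png',cv2.resize(im[110:240,195:320],None,fx=5,fy=4.6,interpolation=cv2.INTER_CUBIC)); json.dump([list(o['eef_pos']),list(o['eef_rot'])],open('o13.json','w'))
cv2.imwrite('pics/w13.png',im)
E
```

```text
time_s: 21.37
eef_pos: [0.5308, -0.3474, 0.2275]
eef_rot: [0.003, 0.692, 0.722, -0.0]
wrist_force: [0.9, 0.3, -0.2]
opening: 0.998
t 21.37 pos [ 0.5308 -0.3474  0.2275] yaw 92.48 z [ 0.0046 -0.0045 -1.    ] F [ 0.91  0.28 -0.16] op 0.998 q [-0.77  0.31  1.46 -0.    1.37 -0.81]
t 21.42 pos [ 0.5298 -0.3464  0.2249] yaw 92.48 z [ 0.0013 -0.0013 -1.    ] F [ 0.03  0.11 -1.35] op 0.998 q [-0.77  0.31  1.46 -0.    1.37 -0.81]
t 21.47 pos [ 0.5291 -0.3457  0.2231] yaw 92.47 z [-1.e-03  9.e-04 -1.e+00] F [-0.38  0.09  0.01] op 0.994 q [-0.77  0.31  1.46 -0.    1.37 -0.81]
t 21.52 pos [ 0.5288 -0.3454  0.2222] yaw 92.47 z [-0.0021  0.0021 -1.    ] F [-1.34 -0.06 -1.16] op 0.993 q [-0.77  0.31  1.46 -0.    1.37 -0.81]
```

View pics/w13c.png

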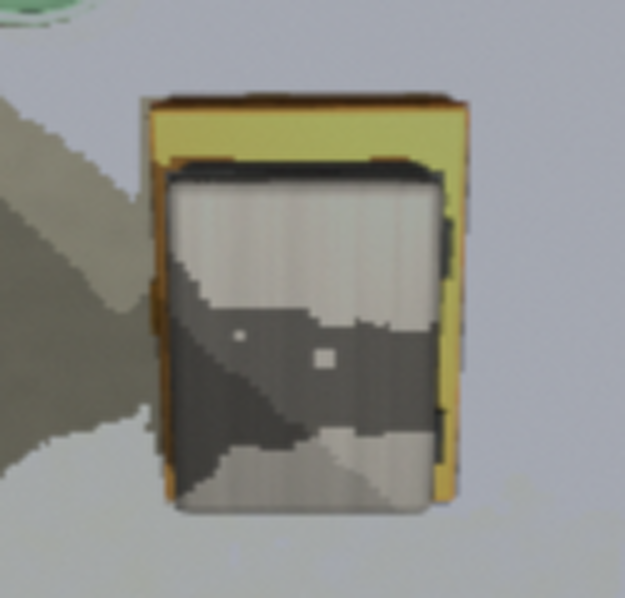

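```bash
python3 - <<'E'
from h import *
import json
a,b=json.load(open('o13.json')); o=dict(eef_pos=np.array(a),eef_rot=np.array(b))
s=np.array([5,4.6])
C=tin(np.array([(169,182),(441,182),(434,514),(174,514)])/s+[195,110]-.4,o,z=.086)
B=tin(np.array([(152,107),(467,105),(455,502),(167,502)])/s+[195,110]-.4,o,z=.046)
print((C-B)*1000)
go(status.get_obs()['eef_pos'],92.47,[.469,.392,.17],90.5)
E
```

```text
[[ 0.4986 -0.3071]
 [ 0.5555 -0.3047]
 [ 0.56   -0.3864]
 [ 0.5008 -0.389 ]] [0.0569 0.0819 0.0593 0.0819] C [ 0.5287 -0.3468]
yaw long 2.3874067567577506 short 2.4973889745019258
[[ 0.4906 -0.294 ]
 [ 0.5645 -0.2903]
 [ 0.5703 -0.3996]
 [ 0.4956 -0.4029]] [0.074  0.1095 0.0748 0.109 ] C [ 0.5302 -0.3467]
yaw long 2.814999145425019 short 2.685629346920958
[-1.51436348 -0.12257315]
linear [73.92 -2.78  5.19] rot z 1.97 dist mm 741.5703644212334
```

```bash
python3 -m handwheel '[{"grip":8.5,"linear":[4,-0.1,0],"rotation":[0,0,0.5]},{"grip":8.5,"linear":[8,-0.3,0],"rotation":[0,0,1]},{"grip":8.5,"linear":[12,-0.4,0],"rotation":[0,0,2]},{"grip":8.5,"linear":[16,-0.6,0.5],"rotation":[0,0,2]},{"grip":8.5,"linear":[20,-0.7,1],"rotation":[0,0,2]},{"grip":8.5,"linear":[24,-0.9,1.5],"rotation":[0,0,2]},{"grip":8.5,"linear":[28,-1,2],"rotation":[0,0,2]},{"grip":8.5,"linear":[32,-1.2,2.4],"rotation":[0,0,2]},{"grip":8.5,"linear":[36,-1.3,2.7],"rotation":[0,0,2]},{"grip":8.5,"linear":[40,-1.5,3],"rotation":[0,0,2]},{"grip":8.5,"linear":[44,-1.6,3.3],"rotation":[0,0,2]},{"grip":8.5,"linear":[48,-1.8,3.5],"rotation":[0,0,2]}]'
python3 - <<'E'
from h import *
o=st(); go(o['eef_pos'],90.5,[.469,.392,.17],90)
E
```

```text
time_s: 22.57
eef_pos: [0.4892, 0.1345, 0.1873]
eef_rot: [-0.001, 0.704, 0.71, -0.001]
wrist_force: [1.1, 0.1, 0.4]
opening: 0.998
t 22.57 pos [0.4892 0.1345 0.1873] yaw 90.46 z [-2.9e-03 -1.0e-04 -1.0e+00] F [1.08 0.08 0.43] op 0.998 q [ 0.03  0.08  1.82 -0.    1.25  0.03]
linear [25.77 -1.8   1.73] rot z 0.5 dist mm 258.9216786250419
```

```bash
python3 -m handwheel '[{"grip":8.5,"linear":[4,-0.3,0.3],"rotation":[0,0,0.5]},{"grip":8.5,"linear":[8,-0.6,0.6],"rotation":[0,0,0.5]},{"grip":8.5,"linear":[12,-0.9,0.9],"rotation":[0,0,0.5]},{"grip":8.5,"linear":[16,-1.2,1.2],"rotation":[0,0,0.5]},{"grip":8.5,"linear":[20,-1.5,1.5],"rotation":[0,0,0.5]},{"grip":8.5,"linear":[23.5,-1.7,1.7],"rotation":[0,0,0.5]},{"grip":8.5,"linear":[25.6,-1.8,1.7],"rotation":[0,0,0.5]},{"grip":8.5,"linear":[25.6,-1.8,1.7],"rotation":[0,0,0.5]},{"grip":8.5,"linear":[25.6,-1.8,1.7],"rotation":[0,0,0.5]},{"grip":8.5,"linear":[25.6,-1.8,1.7],"rotation":[0,0,0.5]},{"grip":8.5,"linear":[25.6,-1.8,1.7],"rotation":[0,0,0.5]}]'
python3 - <<'E'
from h import *
import json
for i in range(2): o=st(); im=cams.camera('wrist')[:,:,::-1]
cv2.imwrite('pics/w14c.png',cv2.resize(im[125:235,205:305],None,fx=5.2,fy=5.2,interpolation=cv2.INTER_CUBIC)); json.dump([list(o['eef_pos']),list(o['eef_rot'])],open('o14.json','w'))
st()
E
```

```text
time_s: 23.48
eef_pos: [0.4706, 0.3871, 0.1713]
eef_rot: [-0.0, 0.708, 0.707, -0.001]
wrist_force: [-0.4, 0.5, 0.4]
opening: 1.002
t 23.48 pos [0.4706 0.3871 0.1713] yaw 89.9 z [-0.0012 -0.001  -1.    ] F [-0.37  0.52  0.39] op 1.002 q [ 0.49  0.31  1.57 -0.    1.26  0.5 ]
t 23.53 pos [0.4709 0.3871 0.1717] yaw 89.88 z [-7.e-04 -7.e-04 -1.e+00] F [1.25 0.25 0.21] op 0.993 q [ 0.49  0.31  1.57 -0.    1.26  0.5 ]
t 23.58 pos [0.471  0.3872 0.172 ] yaw 89.88 z [-3.e-04 -4.e-04 -1.e+00] F [ 0.01  0.18 -0.34] op 1.0 q [ 0.49  0.31  1.57 -0.    1.26  0.5 ]
```

View pics/w14c.png

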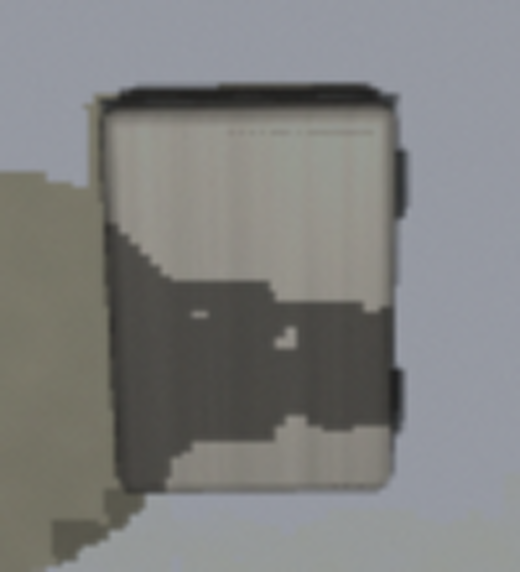

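```bash
python3 - <<'E'
from h import *
import json
a,b=json.load(open('o14.json')); o=dict(eef_pos=np.array(a),eef_rot=np.array(b))
C=tin(np.array([(107,106),(395,106),(392,492),(117,492)])/5.2+[205,125]-.4,o)
p=status.get_obs()['eef_pos']
go(p,89.9,[C[0]+.0005,C[1],.012],90)
E
```

```text
[[0.4399 0.4312]
 [0.4966 0.4311]
 [0.4983 0.3488]
 [0.4391 0.3489]] [0.0567 0.0823 0.0592 0.0823] C [0.4685 0.39  ]
yaw long 0.29737037062635485 short -0.11836774848772558
linear [ 0.28 -0.2  16.  ] rot z -0.1 dist mm 160.0025153831734
```

```bash
python3 -m handwheel '[{"grip":8.5,"linear":[0.28,0,4],"rotation":[0,0,0]},{"grip":8.5,"linear":[0.28,-0.2,8],"rotation":[0,0,0]},{"grip":8.5,"linear":[0.28,-0.2,12],"rotation":[0,0,0]},{"grip":8.5,"linear":[0.28,-0.2,14.5],"rotation":[0,0,0]},{"grip":8.5,"linear":[0.28,-0.2,15.7],"rotation":[0,0,0]},{"grip":8.5,"linear":[0.28,-0.2,16],"rotation":[0,0,0]},{"grip":8.5,"linear":[0.28,-0.2,16],"rotation":[0,0,0]},{"grip":5,"linear":[0.28,-0.2,16],"rotation":[0,0,0]},{"grip":5,"linear":[0.28,-0.2,16],"rotation":[0,0,0]},{"grip":5,"linear":[0.28,-0.2,16],"rotation":[0,0,0]},{"grip":5,"linear":[0.28,-0.2,16],"rotation":[0,0,0]},{"grip":5,"linear":[0.28,-0.2,16],"rotation":[0,0,0]}]'
python3 -m handwheel '[{"grip":5,"linear":[0,0,0],"rotation":[0,0,0]},{"grip":5,"linear":[0,0,-1],"rotation":[0,0,0]},{"grip":5,"linear":[0,0,-3],"rotation":[0,0,0]},{"grip":5,"linear":[0,0,-6],"rotation":[0,0,0]},{"grip":5,"linear":[0,0,-9],"rotation":[0,0,0]},{"grip":5,"linear":[0,0,-12],"rotation":[0,0,0]},{"grip":5,"linear":[0,0,-15],"rotation":[0,0,0]},{"grip":5,"linear":[0,0,-17],"rotation":[0,0,0]},{"grip":5,"linear":[0,0,-18],"rotation":[0,0,0]},{"grip":5,"linear":[0,0,-18],"rotation":[0,0,0]}]'
python3 - <<'E'
from h import *
F=[]
for i in range(4): o=status.get_obs();F.append(o['wrist_force'][2]); im=cams.camera('wrist')[:,:,::-1]
print(np.round(F,2),np.mean(F))
o=st(); cv2.imwrite('pics/w15.png',im)
cv2.imwrite('pics/w15c.png',cv2.resize(im[165:345,175:335],None,fx=3.3,fy=3.3,interpolation=cv2.INTER_CUBIC))
go(o['eef_pos'],90,[.5303,-.3467,.20],92.6)
E
```

```text
time_s: 24.58
eef_pos: [0.4706, 0.3924, 0.0149]
eef_rot: [0.001, 0.707, 0.707, 0.002]
wrist_force: [-0.1, -0.6, 6.4]
opening: 0.688
time_s: 25.42
eef_pos: [0.4699, 0.3922, 0.1958]
eef_rot: [0.001, 0.707, 0.707, 0.003]
wrist_force: [0.4, 0.6, -1.9]
opening: 0.688
[-1.94 -2.1  -1.56 -2.12] -1.9320705531555826
t 25.62 pos [0.4675 0.3906 0.1899] yaw 89.97 z [-0.0033 -0.0018 -1.    ] F [-0.41 -0.46 -2.33] op 0.688 q [ 0.5   0.3   1.55 -0.    1.3   0.5 ]
linear [-73.73   6.28  -1.01] rot z -2.6 dist mm 740.0463034437953
```

View pics/w15c.png

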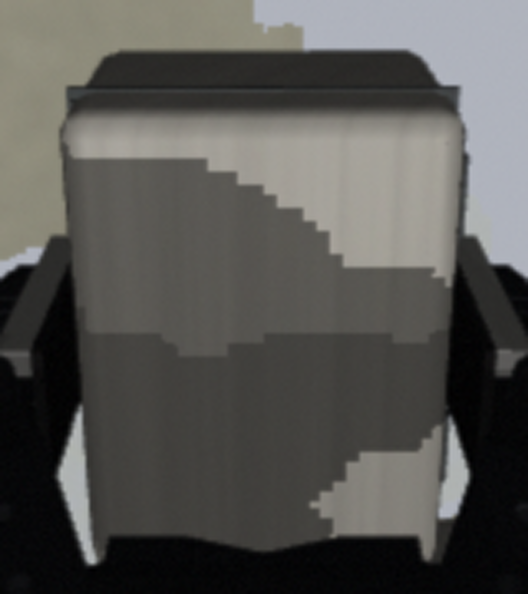

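```bash
python3 -m handwheel '[{"grip":5,"linear":[-2,0.2,-0.5],"rotation":[0,0,0]},{"grip":5,"linear":[-5,0.4,-1],"rotation":[0,0,0]},{"grip":5,"linear":[-9,0.7,-1],"rotation":[0,0,0]},{"grip":5,"linear":[-13,1,-1],"rotation":[0,0,-1]},{"grip":5,"linear":[-17,1.4,-1],"rotation":[0,0,-2]},{"grip":5,"linear":[-21,1.8,-1],"rotation":[0,0,-2.6]},{"grip":5,"linear":[-25,2.1,-1],"rotation":[0,0,-2.6]},{"grip":5,"linear":[-29,2.5,-1],"rotation":[0,0,-2.6]},{"grip":5,"linear":[-33,2.8,-1],"rotation":[0,0,-2.6]},{"grip":5,"linear":[-37,3.2,-1],"rotation":[0,0,-2.6]},{"grip":5,"linear":[-41,3.5,-1],"rotation":[0,0,-2.6]},{"grip":5,"linear":[-45,3.9,-1],"rotation":[0,0,-2.6]}]'
python3 - <<'E'
from h import *
o=st(); go(o['eef_pos'],92.6,[.5300,-.3445,.20],92.6)
E
```

```text
time_s: 26.62
eef_pos: [0.5061, -0.0603, 0.2003]
eef_rot: [-0.002, 0.691, 0.723, -0.001]
wrist_force: [0.8, 0.8, -1.4]
opening: 0.691
t 26.62 pos [ 0.5061 -0.0603  0.2003] yaw 92.57 z [-0.003   0.0012 -1.    ] F [ 0.79  0.8  -1.43] op 0.691 q [-0.35  0.07  1.8   0.    1.28 -0.4 ]
linear [-28.5    1.09   0.03] rot z -0.0 dist mm 285.2001683250954
```

```bash
python3 -m handwheel '[{"grip":5,"linear":[-4,0.2,0],"rotation":[0,0,0]},{"grip":5,"linear":[-8,0.3,0],"rotation":[0,0,0]},{"grip":5,"linear":[-12,0.5,0],"rotation":[0,0,0]},{"grip":5,"linear":[-16,0.6,0],"rotation":[0,0,0]},{"grip":5,"linear":[-20,0.8,0],"rotation":[0,0,0]},{"grip":5,"linear":[-24,0.9,0],"rotation":[0,0,0]},{"grip":5,"linear":[-27,1,0],"rotation":[0,0,0]},{"grip":5,"linear":[-28.4,1.1,0],"rotation":[0,0,0]},{"grip":5,"linear":[-28.4,1.1,0],"rotation":[0,0,0]},{"grip":5,"linear":[-28.4,1.1,0],"rotation":[0,0,0]},{"grip":5,"linear":[-28.4,1.1,0],"rotation":[0,0,0]},{"grip":5,"linear":[-28.4,1.1,0],"rotation":[0,0,0]}]'
python3 - <<'E'
from h import *
for i in range(4): o=st(); im=cams.camera('wrist')[:,:,::-1]
cv2.imwrite('pics/w16.png',im)
o=st(); go(o['eef_pos'],92.6,[.5300,-.3445,.1035],92.6)
E
```

```text
time_s: 27.62
eef_pos: [0.5312, -0.3401, 0.2015]
eef_rot: [-0.001, 0.69, 0.723, 0.0]
wrist_force: [-0.0, 0.0, -1.4]
opening: 0.687
t 27.62 pos [ 0.5312 -0.3401  0.2015] yaw 92.67 z [-0.001   0.0014 -1.    ] F [-0.01  0.03 -1.38] op 0.687 q [-0.76  0.33  1.49  0.    1.33 -0.8 ]
t 27.67 pos [ 0.5314 -0.3402  0.2018] yaw 92.68 z [-5.e-04  8.e-04 -1.e+00] F [ 1.57 -0.25 -1.9 ] op 0.689 q [-0.76  0.33  1.49  0.    1.33 -0.8 ]
t 27.72 pos [ 0.5315 -0.3404  0.2021] yaw 92.67 z [-2.e-04  3.e-04 -1.e+00] F [ 0.21  0.24 -1.36] op 0.684 q [-0.76  0.33  1.49  0.    1.33 -0.8 ]
t 27.77 pos [ 0.5315 -0.3407  0.2022] yaw 92.66 z [ 1.e-04  1.e-04 -1.e+00] F [ 0.09  0.42 -2.5 ] op 0.688 q [-0.76  0.33  1.49  0.    1.33 -0.8 ]
t 27.82 pos [ 0.5315 -0.3409  0.2024] yaw 92.65 z [ 2.e-04 -1.e-04 -1.e+00] F [ 0.39  0.16 -1.43] op 0.69 q [-0.76  0.33  1.49  0.    1.33 -0.8 ]
linear [-0.35 -0.17  9.89] rot z -0.0 dist mm 98.92701827379543
```

View pics/w16.png

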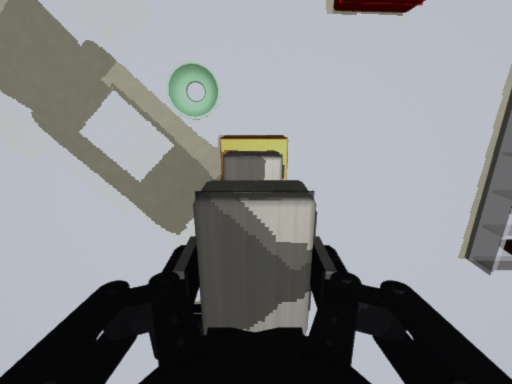

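```bash
python3 -m handwheel '[{"grip":5,"linear":[-0.1,-0.05,2],"rotation":[0,0,0]},{"grip":5,"linear":[-0.25,-0.17,5],"rotation":[0,0,0]},{"grip":5,"linear":[-0.25,-0.17,7.5],"rotation":[0,0,0]},{"grip":5,"linear":[-0.25,-0.17,8.8],"rotation":[0,0,0]},{"grip":5,"linear":[-0.25,-0.17,9.4],"rotation":[0,0,0]},{"grip":5,"linear":[-0.25,-0.17,9.6],"rotation":[0,0,0]},{"grip":5,"linear":[-0.25,-0.17,9.6],"rotation":[0,0,0]},{"grip":5,"linear":[-0.25,-0.17,9.6],"rotation":[0,0,0]},{"grip":5,"linear":[-0.25,-0.17,9.6],"rotation":[0,0,0]},{"grip":5,"linear":[-0.25,-0.17,9.6],"rotation":[0,0,0]},{"grip":5,"linear":[-0.25,-0.17,9.6],"rotation":[0,0,0]}]'
python3 - <<'E'
from h import *
for i in range(2): o=st(); im=cams.camera('wrist')
go(o['eef_pos'],92.6,[.5300,-.3445,.1009],92.6)
E
```

```text
time_s: 28.73
eef_pos: [0.5301, -0.3449, 0.1071]
eef_rot: [0.001, 0.691, 0.723, -0.0]
wrist_force: [0.6, 0.4, -3.4]
opening: 0.688
t 28.73 pos [ 0.5301 -0.3449  0.1071] yaw 92.58 z [ 0.0012 -0.0012 -1.    ] F [ 0.57  0.43 -3.38] op 0.688 q [-0.76  0.43  1.55 -0.    1.16 -0.81]
t 28.78 pos [ 0.5299 -0.3448  0.1068] yaw 92.58 z [ 8.e-04 -8.e-04 -1.e+00] F [-0.17 -0.01 -1.31] op 0.69 q [-0.76  0.43  1.55 -0.    1.16 -0.81]
linear [0.03 0.01 0.59] rot z -0.0 dist mm 5.9547103152463805
```

```bash
python3 -m handwheel '[{"grip":5,"linear":[0,0,0.2],"rotation":[0,0,0]},{"grip":5,"linear":[0,0,0.35],"rotation":[0,0,0]},{"grip":5,"linear":[0,0,0.5],"rotation":[0,0,0]},{"grip":5,"linear":[0,0.03,0.58],"rotation":[0,0,0]},{"grip":5,"linear":[0,0.03,0.58],"rotation":[0,0,0]},{"grip":5,"linear":[0,0.03,0.58],"rotation":[0,0,0]},{"grip":5,"linear":[0,0.03,0.58],"rotation":[0,0,0]}]'
python3 - <<'E'
from h import *
for i in range(3): o=st(); im=cams.camera('wrist')
E
```

```text
time_s: 29.42
eef_pos: [0.5299, -0.3446, 0.101]
eef_rot: [-0.0, 0.691, 0.723, -0.0]
wrist_force: [-2.7, 1.1, 5.3]
opening: 0.69
t 29.42 pos [ 0.5299 -0.3446  0.101 ] yaw 92.58 z [-2.e-04 -1.e-04 -1.e+00] F [-2.73  1.14  5.34] op 0.69 q [-0.76  0.44  1.55 -0.    1.15 -0.81]
t 29.47 pos [ 0.5298 -0.3446  0.1009] yaw 92.58 z [-3.e-04 -1.e-04 -1.e+00] F [-2.5   1.14  5.95] op 0.688 q [-0.76  0.44  1.55 -0.    1.15 -0.81]
t 29.52 pos [ 0.5299 -0.3446  0.101 ] yaw 92.58 z [-2.e-04 -2.e-04 -1.e+00] F [-3.47  1.47  5.31] op 0.692 q [-0.76  0.44  1.55 -0.    1.15 -0.81]
```

```bash
python3 -m handwheel '[{"grip":5,"linear":[0,0,-0.12],"rotation":[0,0,0]},{"grip":8.5,"linear":[0,0,-0.18],"rotation":[0,0,0]},{"grip":8.5,"linear":[0,0,-0.18],"rotation":[0,0,0]},{"grip":8.5,"linear":[0,0,-0.18],"rotation":[0,0,0]},{"grip":8.5,"linear":[0,0,-0.18],"rotation":[0,0,0]},{"grip":8.5,"linear":[0,0,-2],"rotation":[0,0,0]},{"grip":8.5,"linear":[0,0,-5],"rotation":[0,0,0]},{"grip":8.5,"linear":[0,0,-9],"rotation":[0,0,0]},{"grip":8.5,"linear":[0,0,-13],"rotation":[0,0,0]},{"grip":8.5,"linear":[0,0,-16],"rotation":[0,0,0]},{"grip":8.5,"linear":[0,0,-16],"rotation":[0,0,0]},{"grip":8.5,"linear":[0,0,-16],"rotation":[0,0,0]}]'
python3 - <<'E'
from h import *
import json
for i in range(4): o=st(); im=cams.camera('wrist')[:,:,::-1]
cv2.imwrite('pics/w17c.png',cv2.resize(im[110:240,195:320],None,fx=5,fy=4.6,interpolation=cv2.INTER_CUBIC)); json.dump([list(o['eef_pos']),list(o['eef_rot'])],open('o17.json','w'))
im=cams.camera('side')[:,:,::-1]
cv2.imwrite('pics/s17c.png',cv2.resize(im[90:200,230:360],None,fx=5,fy=5,interpolation=cv2.INTER_CUBIC))
go(status.get_obs()['eef_pos'],92.58,[.5560,.1141,.16],96)
E
```

```text
time_s: 30.57
eef_pos: [0.531, -0.3454, 0.2633]
eef_rot: [0.003, 0.691, 0.723, -0.0]
wrist_force: [0.4, 0.0, -1.2]
opening: 0.995
t 30.57 pos [ 0.531  -0.3454  0.2633] yaw 92.58 z [ 0.0041 -0.0039 -1.    ] F [ 0.42  0.05 -1.22] op 0.995 q [-0.76  0.28  1.42 -0.    1.43 -0.81]
t 30.62 pos [ 0.5301 -0.3446  0.2607] yaw 92.58 z [ 8.e-04 -9.e-04 -1.e+00] F [-0.74  0.35 -0.04] op 0.998 q [-0.76  0.28  1.42 -0.    1.43 -0.81]
t 30.67 pos [ 0.5295 -0.3441  0.2591] yaw 92.58 z [-0.0011  0.0011 -1.    ] F [-0.22 -0.3   0.07] op 0.991 q [-0.76  0.28  1.42 -0.    1.43 -0.81]
t 30.72 pos [ 0.5292 -0.3439  0.2584] yaw 92.57 z [-0.0022  0.0021 -1.    ] F [-0.    0.3  -1.05] op 0.998 q [-0.76  0.29  1.43 -0.    1.43 -0.81]
linear [45.63  4.74  9.81] rot z -3.42 dist mm 469.100130394793
```

View pics/w17c.png

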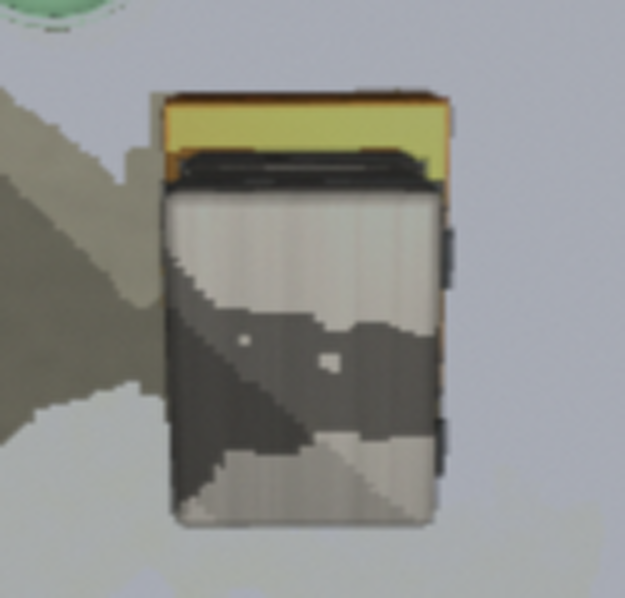

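View pics/s17c.png

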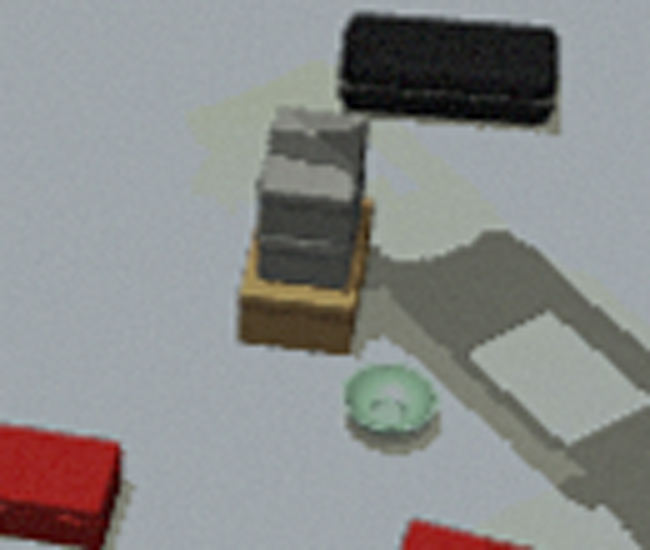

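```bash
python3 - <<'E'
from h import *
import json
a,b=json.load(open('o17.json')); o=dict(eef_pos=np.array(a),eef_rot=np.array(b))
s=np.array([5,4.6])
C=tin(np.array([(167,193),(439,194),(434,526),(174,526)])/s+[195,110]-.4,o,z=.126)
print(ray('wrist',np.array([(165,101),(448,101)])/s+[195,110]-.4,Twrist(o),.046))
E
```

```text
[[ 0.499  -0.3076]
 [ 0.5552 -0.3052]
 [ 0.5603 -0.3863]
 [ 0.5018 -0.389 ]] [0.0563 0.0812 0.0586 0.0815] C [ 0.5291 -0.347 ]
yaw long 2.7791144337965603 short 2.489306087670417
[[ 0.49054359 -0.29369651]
 [ 0.56437786 -0.29037218]]
```

The stack is good. The top tin is centred within about 1 mm of the box centre and its yaw matches to within about 0.3°. Next is the heavy tin M.

```bash
python3 -m handwheel '[{"grip":8.5,"linear":[4,0.4,0],"rotation":[0,0,-3.4]},{"grip":8.5,"linear":[8,0.8,0],"rotation":[0,0,-3.4]},{"grip":8.5,"linear":[12,1.2,0],"rotation":[0,0,-3.4]},{"grip":8.5,"linear":[16,1.7,1],"rotation":[0,0,-3.4]},{"grip":8.5,"linear":[20,2.1,2],"rotation":[0,0,-3.4]},{"grip":8.5,"linear":[24,2.5,4],"rotation":[0,0,-3.4]},{"grip":8.5,"linear":[27.7,2.9,5],"rotation":[0,0,-3.4]},{"grip":8.5,"linear":[31.5,3.3,6],"rotation":[0,0,-3.4]},{"grip":8.5,"linear":[35.2,3.7,7.5],"rotation":[0,0,-3.4]},{"grip":8.5,"linear":[39,4.1,9],"rotation":[0,0,-3.4]},{"grip":8.5,"linear":[43,4.5,9.8],"rotation":[0,0,-3.4]},{"grip":8.5,"linear":[45.6,4.74,9.8],"rotation":[0,0,-3.4]}]'
python3 -m handwheel '[{"grip":8.5,"linear":[0,0,0],"rotation":[0,0,0]},{"grip":8.5,"linear":[0,0,0],"rotation":[0,0,0]},{"grip":8.5,"linear":[0,0,0],"rotation":[0,0,0]},{"grip":8.5,"linear":[0,0,0],"rotation":[0,0,0]}]'
python3 - <<'E'
from h import *
import json
for i in range(2): o=st(); im=cams.camera('wrist')[:,:,::-1]
cv2.imwrite('pics/w18c.png',cv2.resize(im[125:245,205:305],None,fx=5,fy=5,interpolation=cv2.INTER_CUBIC)); json.dump([list(o['eef_pos']),list(o['eef_rot'])],open('o18.json','w'))
E
```

```text
time_s: 31.82
eef_pos: [0.554, 0.1165, 0.1585]
eef_rot: [-0.003, 0.669, 0.743, -0.002]
wrist_force: [0.1, -0.2, 0.7]
opening: 0.996
time_s: 32.15
eef_pos: [0.5568, 0.1121, 0.162]
eef_rot: [-0.0, 0.67, 0.743, -0.0]
wrist_force: [-1.0, -0.2, 0.5]
opening: 0.996
t 32.15 pos [0.5568 0.1121 0.162 ] yaw 95.91 z [-5.e-04 -3.e-04 -1.e+00] F [-1.   -0.17  0.54] op 0.996 q [-0.01  0.24  1.69 -0.    1.22 -0.11]
t 32.2 pos [0.5569 0.1119 0.1622] yaw 95.88 z [-2.e-04 -3.e-04 -1.e+00] F [ 0.23 -0.36 -0.58] op 0.996 q [-0.01  0.24  1.69 -0.    1.22 -0.11]
```

View pics/w18c.png

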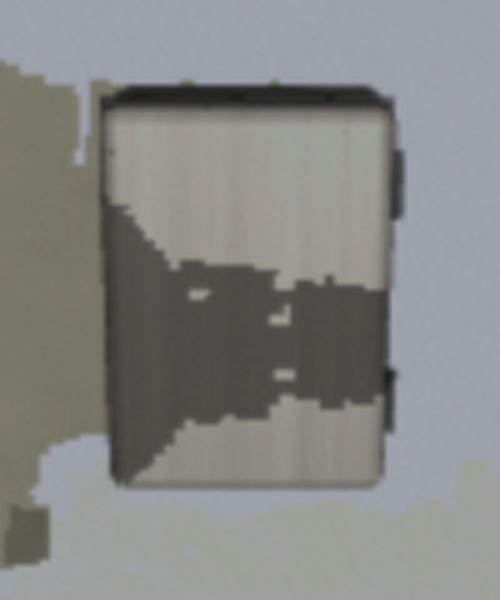

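```bash
python3 - <<'E'
from h import *
import json
a,b=json.load(open('o18.json')); o=dict(eef_pos=np.array(a),eef_rot=np.array(b))
C=tin(np.array([(106,105),(392,107),(383,488),(113,488)])/5+[205,125]-.4,o)
go(status.get_obs()['eef_pos'],95.9,[C[0]+.0004,C[1],.012],96)
E
```

```text
[[0.5232 0.1535]
 [0.5795 0.1589]
 [0.5887 0.0774]
 [0.5304 0.0714]] [0.0566 0.0819 0.0585 0.0823] C [0.5554 0.1153]
yaw long 5.721033817929139 short 5.677885011772913
linear [ 0.35 -0.07 15.03] rot z -0.1 dist mm 150.35144690394844
```

```bash
python3 -m handwheel '[{"grip":8.5,"linear":[0.3,0,4],"rotation":[0,0,0]},{"grip":8.5,"linear":[0.3,-0.07,8],"rotation":[0,0,0]},{"grip":8.5,"linear":[0.3,-0.07,11.5],"rotation":[0,0,0]},{"grip":8.5,"linear":[0.3,-0.07,13.8],"rotation":[0,0,0]},{"grip":8.5,"linear":[0.3,-0.07,14.8],"rotation":[0,0,0]},{"grip":8.5,"linear":[0.3,-0.07,15.1],"rotation":[0,0,0]},{"grip":8.5,"linear":[0.3,-0.07,15.1],"rotation":[0,0,0]},{"grip":5,"linear":[0.3,-0.07,15.1],"rotation":[0,0,0]},{"grip":5,"linear":[0.3,-0.07,15.1],"rotation":[0,0,0]},{"grip":5,"linear":[0.3,-0.07,15.1],"rotation":[0,0,0]},{"grip":5,"linear":[0.3,-0.07,15.1],"rotation":[0,0,0]},{"grip":5,"linear":[0.3,-0.07,15.1],"rotation":[0,0,0]}]'
python3 -m handwheel '[{"grip":5,"linear":[0,0,0],"rotation":[0,0,0]},{"grip":5,"linear":[0,0,-1],"rotation":[0,0,0]},{"grip":5,"linear":[0,0,-3],"rotation":[0,0,0]},{"grip":5,"linear":[0,0,-6],"rotation":[0,0,0]},{"grip":5,"linear":[0,0,-9.5],"rotation":[0,0,0]},{"grip":5,"linear":[0,0,-13],"rotation":[0,0,0]},{"grip":5,"linear":[0,0,-17],"rotation":[0,0,0]},{"grip":5,"linear":[0,0,-21],"rotation":[0,0,0]},{"grip":5,"linear":[0,0,-25],"rotation":[0,0,0]},{"grip":5,"linear":[0,0,-28],"rotation":[0,0,0]},{"grip":5,"linear":[0,0,-29],"rotation":[0,0,0]},{"grip":5,"linear":[0,0,-29],"rotation":[0,0,0]}]'
python3 - <<'E'
from h import *
F=[]
for i in range(6): F.append(status.get_obs()['wrist_force'][2]); im=cams.camera('wrist')[:,:,::-1]
print(np.mean(F)); cv2.imwrite('pics/w19.png',im); o=st()
go(o['eef_pos'],95.9,[.53,-.3465,.30],92.6)
E
```

```text
time_s: 33.25
eef_pos: [0.5576, 0.116, 0.0137]
eef_rot: [0.001, 0.669, 0.743, 0.001]
wrist_force: [-1.2, -1.1, 7.2]
opening: 0.687
time_s: 34.25
eef_pos: [0.557, 0.1162, 0.305]
eef_rot: [0.002, 0.669, 0.743, 0.002]
wrist_force: [0.6, -0.5, -4.1]
opening: 0.69
-4.568822125145107
t 34.55 pos [0.5546 0.116  0.2983] yaw 95.97 z [-0.005  0.    -1.   ] F [-0.35  0.23 -4.83] op 0.689 q [-0.    0.12  1.54 -0.    1.49 -0.11]
linear [-45.76  -7.2   -0.17] rot z 3.3 dist mm 463.1847710921684
```

View pics/w19.png

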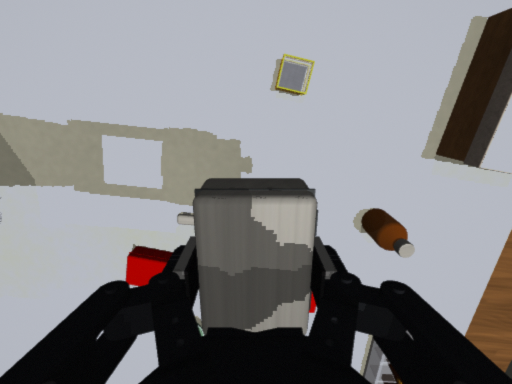

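The heavy tin is in hand at about 4.5 N. I'll bring it over the stack, well above it, and let it settle.

```bash
python3 -m handwheel '[{"grip":5,"linear":[-2,-0.3,0],"rotation":[0,0,0]},{"grip":5,"linear":[-5,-0.8,0],"rotation":[0,0,1]},{"grip":5,"linear":[-9,-1.4,0],"rotation":[0,0,2]},{"grip":5,"linear":[-13,-2,0],"rotation":[0,0,3.3]},{"grip":5,"linear":[-17,-2.7,0],"rotation":[0,0,3.3]},{"grip":5,"linear":[-21,-3.3,0],"rotation":[0,0,3.3]},{"grip":5,"linear":[-25,-4,0],"rotation":[0,0,3.3]},{"grip":5,"linear":[-29,-4.6,0],"rotation":[0,0,3.3]},{"grip":5,"linear":[-33,-5.2,0],"rotation":[0,0,3.3]},{"grip":5,"linear":[-37,-5.8,0],"rotation":[0,0,3.3]},{"grip":5,"linear":[-40.5,-6.4,0],"rotation":[0,0,3.3]},{"grip":5,"linear":[-43.5,-6.8,0],"rotation":[0,0,3.3]}]'
python3 -m handwheel '[{"grip":5,"linear":[-1.5,-0.2,0],"rotation":[0,0,0]},{"grip":5,"linear":[-2.2,-0.4,0],"rotation":[0,0,0]},{"grip":5,"linear":[-2.2,-0.4,0],"rotation":[0,0,0]},{"grip":5,"linear":[-2.2,-0.4,0],"rotation":[0,0,0]},{"grip":5,"linear":[-2.2,-0.4,0],"rotation":[0,0,0]},{"grip":5,"linear":[-2.2,-0.4,0],"rotation":[0,0,0]},{"grip":5,"linear":[-2.2,-0.4,0],"rotation":[0,0,0]},{"grip":5,"linear":[-2.2,-0.4,0],"rotation":[0,0,0]},{"grip":5,"linear":[-2.2,-0.4,0],"rotation":[0,0,0]},{"grip":5,"linear":[-2.2,-0.4,0],"rotation":[0,0,0]},{"grip":5,"linear":[-2.2,-0.4,0],"rotation":[0,0,0]},{"grip":5,"linear":[-2.2,-0.4,0],"rotation":[0,0,0]}]'
python3 -m handwheel '[{"grip":5,"linear":[0,0,0],"rotation":[0,0,0]},{"grip":5,"linear":[0,0,0],"rotation":[0,0,0]},{"grip":5,"linear":[0,0,0],"rotation":[0,0,0]},{"grip":5,"linear":[0,0,0],"rotation":[0,0,0]},{"grip":5,"linear":[0,0,0],"rotation":[0,0,0]},{"grip":5,"linear":[0,0,0],"rotation":[0,0,0]},{"grip":5,"linear":[0,0,0],"rotation":[0,0,0]},{"grip":5,"linear":[0,0,0],"rotation":[0,0,0]},{"grip":5,"linear":[0,0,0],"rotation":[0,0,0]},{"grip":5,"linear":[0,0,0],"rotation":[0,0,0]}]'
python3 - <<'E'
from h import *
im=cams.camera('side')[:,:,::-1]; t=cams.camera('top')[:,:,::-1]; st(); print(abs(status.get_obs()['dq']).max())
cv2.imwrite('pics/s20.png',im); cv2.imwrite('pics/t20.png',cv2.resize(t[130:280,90:410],None,fx=2.4,fy=2.4))
E
```

```text
time_s: 35.55
eef_pos: [0.5322, -0.3261, 0.2992]
eef_rot: [-0.001, 0.691, 0.723, -0.0]
wrist_force: [0.6, 0.6, -4.1]
opening: 0.689
time_s: 36.55
eef_pos: [0.5305, -0.3458, 0.3013]
eef_rot: [0.0, 0.69, 0.723, 0.0]
wrist_force: [0.1, 0.2, -4.0]
opening: 0.687
time_s: 37.38
eef_pos: [0.5305, -0.3458, 0.3013]
eef_rot: [0.0, 0.69, 0.723, 0.0]
wrist_force: [0.3, -0.3, -4.3]
opening: 0.691
t 37.48 pos [ 0.5305 -0.3458  0.3013] yaw 92.68 z [-0.  0. -1.] F [ 0.6  -0.12 -4.25] op 0.69 q [-0.76  0.26  1.37  0.    1.51 -0.81]
0.0025507509383713876
```

View pics/s20.png

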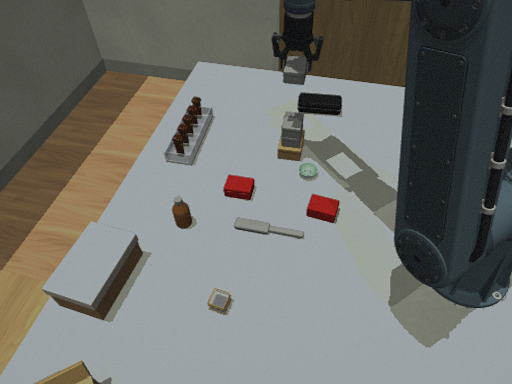

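View pics/t20.png

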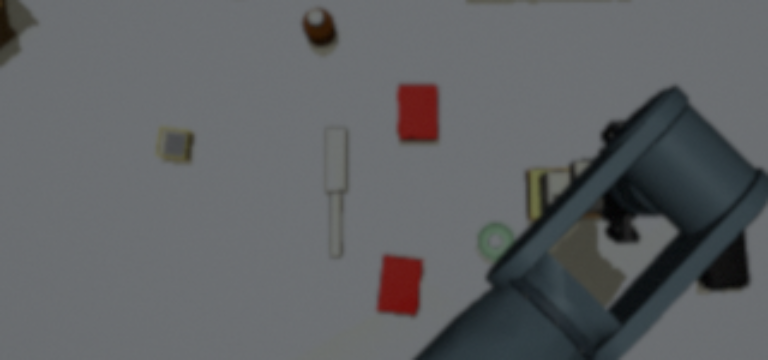

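The stack is intact at side-picture (292,138), the heavy tin is held level well above it at (295,70), and the bystanders are where they were. I'm handing in.

```bash
python3 -c "
from bench import ctrl
print(ctrl.hand_in())"
```

```text
the job is handed in; nothing more can be done
None
```

I found the heavy tin, stacked the other two on the bamboo box and handed in holding the heavy one about 0.16 m above the stack, at about 37.5 s of the 72 s. The hand-in gave no verdict.

- **Weighing:** the middle tin pulled about 4.1 N, roughly 0.42 kg. The right tin pulled about 1.5 N and the left about 1.7 N. The force sensor drifts by about 1 N, so I weighed all three before putting anything on the box. The heavy tin never rested on the box or on another tin.
- **Stack:** I placed the right tin first, then the left on top. The last wrist views put both tins within about 1–1.5 mm of the box centre and within about 0.5° of its yaw. The lower tin measured 1.5 mm off towards the robot, but part of that is a camera bias of about 0.7 mm seen on the tins.
- **Final pose:** the heavy tin is held level and still over the stack, tool tip at z = 0.301 m and tin underside at about 0.287 m. The side and top pictures showed the stack intact and no bystander visibly moved, though in the top picture the arm hid much of the stack and glasses case. I never touched the red look-alikes.

No check failed. The highest contact force at any reading was about 9 N, at the placements and grasps.

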